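Lay out a slatted rack shelf with a spacer block

ROBOT

A 6-joint arm with a two-finger parallel gripper is mounted at the origin on the work surface. World frame = base frame: x ahead of the robot, y to its left, z up, the work surface at z = 0. Lengths are in m, angles in rad, forces in N, time in s.
With the tool pointing down it reaches from about 0.35 to 0.85 m from the base axis. Payload 8.1 kg.
Tool frame: the origin (TCP) lies midway between the tips of the shut fingers; the grasp point (between the pads) lies robot.grip_depth behind it (robot.grip_depth is the distance from the TCP to the grasp point, in m); z points along the fingers, y is the line along which they close (so a half turn about z gives the same grasp; the last joint's range is limited). The gripper opens to 93 mm and grips with 3 to 60 N. Pads are 15 mm wide; open, the fingers measure 128 mm over their backs; the gripper's body (75 mm by 188 mm) begins 65 mm behind the grasp point.
Start: joints at [1.129, 0.13, 1.488, -0, 1.523, -0.085], TCP at [0.21, 0.562, 0.219] pointing down, gripper open.
Joint ranges: [-2.96, 2.96], [-0.89, 2.26], [0.02, 2.5], [-1.34, 4.48], [0, 2.73], [-2.66, 2.66]. Speed limits (rad/s): [2.39, 2.39, 2.79, 3.14, 3.14, 3.14].

INTERFACE

Orientations are given as a rotation vector (axis times angle).
In Python, from plant import robot gives the robot as it stands.
- The arm moves only by the tool carry_out, never from a script. Its argument "rows" is a list of rows, each a list of 6 numbers: the shift along the tool's x, y, z in m, then the turn, a rotation vector about the tool's x, y, z in degrees. A call has 1 to 12 rows; each row is the pose to reach, as a shift and turn from the pose commanded when the call began, along the tool's axes at that moment; what a row does not reach only later rows make up. A row lasts 1/8 s, in which the tool goes at most 62.5 mm and 10.7 degrees, less where a joint would pass 70% of its speed; a pose out of reach is approached as far as the arm can. A call with a gripper value outside its range is refused whole. "jaw" is the closure in counts, from 0 (fully open) to 255 (shut), set as the call begins (left out, the last holds). The fingers move at their own pace and stop on an object; "force" is the grip in N (left out, the last holds). Time passes only in rows, so rows that repeat a pose let the fingers close. It gives the time, the measured TCP pose, the force, the opening and the grip force at its end, in the units of the state.
- robot.read_state(): the state, without advancing time (a new reading comes with each control period).
- robot.read_camera(name): name is "scene" or "top" or "wrist"; returns the picture (480x640x3 uint8, red, green, blue); there is no depth.
- robot.camera_model(name): a dict with "fx", "fy", "cx", "cy" (pixels), "R" (3x3) and "t" (3): a world point X has camera coordinates R X + t; the wrist camera has in their place "mount" (4x4, takes a point from camera to tool coordinates, whose origin is the TCP and whose axes are the flange's). Camera axes: x right, y down, z forward; pixel columns grow to the right and rows downward; lengths in m; the calibration is good to about 2 mm. A picture is of the moment at which its call begins: read the wrist's pose just before it. camera_model takes no time and is no camera call.
- robot.close_job(): hands the job in; it is judged then, once.
Trained networks look in the newest picture that a camera, given by its name, has taken for a name from the list of things; names that differ only in an ending like _2 or _b are one class to them, and where a whole thing is asked for, a point or a joint stands for the part that bears it (a point fixed in the world has none). Each returns a list of dicts, best first, with "conf" (0 to 1); they miss things now and then, are a little off and sometimes report something else, mostly with a low value. They report only what shows in the picture. A call takes as long as a camera call. They do not tell look-alikes from the thing itself.
- robot.outline_of(camera, target): "pixels" (480x640 bool, what is visible of it) and "pixel" ([column, row] in pixels, amid what is visible of it).
The state is a dict: "t": time; "q": joint angles; "dq": joint speeds; "joint_torque": joint torques, N m; "tool_pos": TCP position; "orientation": TCP orientation; "force": force on the tool from outside, world axes, zero at the start; "wrist_torque": the same for the moment, N m; "opening": finger opening in m; "gripper_force": force on a finger pad.
Only numpy, scipy, OpenCV 4.12 (cv2) and the standard library are available. Lean on these libraries where they do the work, as an engineer would, in place of code of your own. Each camera call takes 0.05 s, during which the arm holds its last target. There are 200 camera calls.

TASK

Lay every pine slat from the green mat across the two brown stiles of the shelf frame, square and with its ends in line with the end rail, so that all gaps are exactly one spacer block wide: working out from the end rail, lay the orange spacer block against the last piece laid, bring the next slat up to it, then step the block along. The bare pine is soft, so grip it lightly and nudge rather than ram it; leave the other things on the bench alone, and put the block back in the blue tray when the row is done.

Things in the scene. Friction and masses are not known exactly. Their poses are not given: they have to be found in the camera images.
- frame: dark brown shelf frame, taped to the bench. Two stiles 320 (y) x 45 (x) x 18 mm high, centred at x = -75 and +75 mm, carry the slats at z = 18 mm; the end rail, 240 (x) x 30 (y) x 12 mm, lies on them at y = -160 to -130 mm, its top at z = 30 mm. The other end is open. Origin: frame centre, on the bench. The row runs from the end rail to +y; slats lie along x across both stiles
- rail_face (a point): the middle of the end rail's inner face (the face that looks along the frame's +y to the slats), at the height of the stiles' top: frame coordinates (0, -130, 18) mm
- slat1: a loose pale bare pine slat (about 40 g; so soft that a squeeze of more than some 45 N dents it), 240 long x 25 wide x 12 thick mm. Origin: centre of its underside; x along its length, y across its width, z up. It starts flat on the green mat, beside the other slats; may be absent (there are three or four slats)
- slat2: a loose pale bare pine slat (about 40 g; so soft that a squeeze of more than some 45 N dents it), 240 long x 25 wide x 12 thick mm. Origin: centre of its underside; x along its length, y across its width, z up. It starts flat on the green mat, beside the other slats; may be absent (there are three or four slats)
- slat3: a loose pale bare pine slat (about 40 g; so soft that a squeeze of more than some 45 N dents it), 240 long x 25 wide x 12 thick mm. Origin: centre of its underside; x along its length, y across its width, z up. It starts flat on the green mat, beside the other slats; may be absent (there are three or four slats)
- slat4: a loose pale bare pine slat (about 40 g; so soft that a squeeze of more than some 45 N dents it), 240 long x 25 wide x 12 thick mm. Origin: centre of its underside; x along its length, y across its width, z up. It starts flat on the green mat, beside the other slats; may be absent (there are three or four slats)
- spacer: loose spacer block: a 35 x 35 mm square bar of solid orange plastic, 90 mm long, 105 g; its 35 mm is the gap to set. Origin: its centre; x along its length. Starts lying in the blue tray. Laid on one stile, pointing along the slats (frame x), it sits firmly, its centre at z = 35.5 mm, and rises 23 mm above the slats, so it can be gripped across its top half clear of them
- mat: dark green cutting mat with a pale grid, fixed, 305 (x) x 235 (y) x 3 mm thick; origin: centre of its underside on the bench. The slats lie on it side by side along its x, some 35 mm apart
- tray: blue open tool tray, fixed, outside 170 (x) x 150 (y) x 28 mm high, walls 4 mm, floor about 4 mm; origin: centre of its underside. Holds the spacer block and a small red screwdriver
- screwdriver: red-handled screwdriver 130 mm long, lying along x in the +y side of the tray (about 52 mm from the tray's middle); may stay there
- beaker: clear beaker, 68 dia. x 85 mm, standing on the far side of the bench; origin at its base; leave alone
- glue: white glue bottle with red cap, 52 dia. x 130 mm, far side; origin at its base; leave alone
- reagent: amber jar with blue cap, 64 dia. x 120 mm, far side; origin at its base; leave alone
- tape: roll of yellow tape lying flat, 90 dia. x 24 mm, far side; origin at its base; leave alone
- offcut: short pale offcut of slat, 70 x 25 x 12 mm, lying on the bench on the robot's side of the tray; origin: centre of its underside; leave alone
Mind the look-alikes: they are no part of the job. What is meant by the spacer is not purple or turquoise, and is the larger of those in its own colour.

How it is judged:
On the way, in this order (a step that is already met when the one before it is completed fails the run):
1. the spacer block is down on the frame between the end rail and the first slat, with the slat brought up to it (within 2.5 mm) (y of spacer in the frame of frame between -0.1245 and -0.1005 m and x of spacer in the frame of frame between -0.13 and 0.13 m and z of spacer in the frame of frame below 0.041 m and angle between the x axis of spacer and the x axis of frame, either way round below 0.12 rad and (((y of spacer in the frame of slat1 between 0.028 and 0.0325 m or y of spacer in the frame of slat1 between -0.0325 and -0.028 m) and y of slat1 in the frame of frame above -0.0945 m and z of slat1 in the frame of frame below 0.022 m and angle between the x axis of slat1 and the x axis of frame, either way round below 0.09 rad) or ((y of spacer in the frame of slat2 between 0.028 and 0.0325 m or y of spacer in the frame of slat2 between -0.0325 and -0.028 m) and y of slat2 in the frame of frame above -0.0945 m and z of slat2 in the frame of frame below 0.022 m and angle between the x axis of slat2 and the x axis of frame, either way round below 0.09 rad) or ((y of spacer in the frame of slat3 between 0.028 and 0.0325 m or y of spacer in the frame of slat3 between -0.0325 and -0.028 m) and y of slat3 in the frame of frame above -0.0945 m and z of slat3 in the frame of frame below 0.022 m and angle between the x axis of slat3 and the x axis of frame, either way round below 0.09 rad) or ((y of spacer in the frame of slat4 between 0.028 and 0.0325 m or y of spacer in the frame of slat4 between -0.0325 and -0.028 m) and y of slat4 in the frame of frame above -0.0945 m and z of slat4 in the frame of frame below 0.022 m and angle between the x axis of slat4 and the x axis of frame, either way round below 0.09 rad))), for 0.2 s.
2. the spacer block is down on the frame between the first and the second slat, with the slat brought up to it (within 2.5 mm) (y of spacer in the frame of frame between -0.0645 and -0.0405 m and x of spacer in the frame of frame between -0.13 and 0.13 m and z of spacer in the frame of frame below 0.041 m and angle between the x axis of spacer and the x axis of frame, either way round below 0.12 rad and (((y of spacer in the frame of slat1 between 0.028 and 0.0325 m or y of spacer in the frame of slat1 between -0.0325 and -0.028 m) and y of slat1 in the frame of frame above -0.0345 m and z of slat1 in the frame of frame below 0.022 m and angle between the x axis of slat1 and the x axis of frame, either way round below 0.09 rad) or ((y of spacer in the frame of slat2 between 0.028 and 0.0325 m or y of spacer in the frame of slat2 between -0.0325 and -0.028 m) and y of slat2 in the frame of frame above -0.0345 m and z of slat2 in the frame of frame below 0.022 m and angle between the x axis of slat2 and the x axis of frame, either way round below 0.09 rad) or ((y of spacer in the frame of slat3 between 0.028 and 0.0325 m or y of spacer in the frame of slat3 between -0.0325 and -0.028 m) and y of slat3 in the frame of frame above -0.0345 m and z of slat3 in the frame of frame below 0.022 m and angle between the x axis of slat3 and the x axis of frame, either way round below 0.09 rad) or ((y of spacer in the frame of slat4 between 0.028 and 0.0325 m or y of spacer in the frame of slat4 between -0.0325 and -0.028 m) and y of slat4 in the frame of frame above -0.0345 m and z of slat4 in the frame of frame below 0.022 m and angle between the x axis of slat4 and the x axis of frame, either way round below 0.09 rad))), for 0.2 s.
3. the spacer block is down on the frame between the second and the third slat, with the slat brought up to it (within 2.5 mm) (y of spacer in the frame of frame between -0.0045 and 0.0195 m and x of spacer in the frame of frame between -0.13 and 0.13 m and z of spacer in the frame of frame below 0.041 m and angle between the x axis of spacer and the x axis of frame, either way round below 0.12 rad and (((y of spacer in the frame of slat1 between 0.028 and 0.0325 m or y of spacer in the frame of slat1 between -0.0325 and -0.028 m) and y of slat1 in the frame of frame above 0.0255 m and z of slat1 in the frame of frame below 0.022 m and angle between the x axis of slat1 and the x axis of frame, either way round below 0.09 rad) or ((y of spacer in the frame of slat2 between 0.028 and 0.0325 m or y of spacer in the frame of slat2 between -0.0325 and -0.028 m) and y of slat2 in the frame of frame above 0.0255 m and z of slat2 in the frame of frame below 0.022 m and angle between the x axis of slat2 and the x axis of frame, either way round below 0.09 rad) or ((y of spacer in the frame of slat3 between 0.028 and 0.0325 m or y of spacer in the frame of slat3 between -0.0325 and -0.028 m) and y of slat3 in the frame of frame above 0.0255 m and z of slat3 in the frame of frame below 0.022 m and angle between the x axis of slat3 and the x axis of frame, either way round below 0.09 rad) or ((y of spacer in the frame of slat4 between 0.028 and 0.0325 m or y of spacer in the frame of slat4 between -0.0325 and -0.028 m) and y of slat4 in the frame of frame above 0.0255 m and z of slat4 in the frame of frame below 0.022 m and angle between the x axis of slat4 and the x axis of frame, either way round below 0.09 rad))), for 0.2 s.
At the end, for the whole second after the job is handed in: every slat lies flat on both stiles, centred on the frame within 12 mm and square within 0.04 rad; the first is 35 mm (within 4 mm) from the end rail and each next 35 mm (within 4 mm) from the one before; the slats are at rest and the block is back in the tray (z of slat1 in the frame of frame between 0.0155 and 0.0205 m and x of slat1 in the frame of frame between -0.012 and 0.012 m and angle between the x axis of each of slat1, slat2, slat3, slat4 and the x axis of frame, either way round below 0.04 rad and linear speed of each of slat1, slat2, slat3, slat4 below 0.02 m/s and (y of slat1 in the frame of frame between -0.0865 and -0.0785 m or (y of slat1 in the frame of slat2 between 0.056 and 0.064 m and y of rail_face in the frame of slat2 below 0 m) or (y of slat1 in the frame of slat2 between -0.064 and -0.056 m and y of rail_face in the frame of slat2 above 0 m) or (y of slat1 in the frame of slat3 between 0.056 and 0.064 m and y of rail_face in the frame of slat3 below 0 m) or (y of slat1 in the frame of slat3 between -0.064 and -0.056 m and y of rail_face in the frame of slat3 above 0 m) or (y of slat1 in the frame of slat4 between 0.056 and 0.064 m and y of rail_face in the frame of slat4 below 0 m) or (y of slat1 in the frame of slat4 between -0.064 and -0.056 m and y of rail_face in the frame of slat4 above 0 m)) and z of slat2 in the frame of frame between 0.0155 and 0.0205 m and x of slat2 in the frame of frame between -0.012 and 0.012 m and (y of slat2 in the frame of frame between -0.0865 and -0.0785 m or (y of slat2 in the frame of slat1 between 0.056 and 0.064 m and y of rail_face in the frame of slat1 below 0 m) or (y of slat2 in the frame of slat1 between -0.064 and -0.056 m and y of rail_face in the frame of slat1 above 0 m) or (y of slat2 in the frame of slat3 between 0.056 and 0.064 m and y of rail_face in the frame of slat3 below 0 m) or (y of slat2 in the frame of slat3 between -0.064 and -0.056 m and y of rail_face in the frame of slat3 above 0 m) or (y of slat2 in the frame of slat4 between 0.056 and 0.064 m and y of rail_face in the frame of slat4 below 0 m) or (y of slat2 in the frame of slat4 between -0.064 and -0.056 m and y of rail_face in the frame of slat4 above 0 m)) and z of slat3 in the frame of frame between 0.0155 and 0.0205 m and x of slat3 in the frame of frame between -0.012 and 0.012 m and (y of slat3 in the frame of frame between -0.0865 and -0.0785 m or (y of slat3 in the frame of slat1 between 0.056 and 0.064 m and y of rail_face in the frame of slat1 below 0 m) or (y of slat3 in the frame of slat1 between -0.064 and -0.056 m and y of rail_face in the frame of slat1 above 0 m) or (y of slat3 in the frame of slat2 between 0.056 and 0.064 m and y of rail_face in the frame of slat2 below 0 m) or (y of slat3 in the frame of slat2 between -0.064 and -0.056 m and y of rail_face in the frame of slat2 above 0 m) or (y of slat3 in the frame of slat4 between 0.056 and 0.064 m and y of rail_face in the frame of slat4 below 0 m) or (y of slat3 in the frame of slat4 between -0.064 and -0.056 m and y of rail_face in the frame of slat4 above 0 m)) and z of slat4 in the frame of frame between 0.0155 and 0.0205 m and x of slat4 in the frame of frame between -0.012 and 0.012 m and (y of slat4 in the frame of frame between -0.0865 and -0.0785 m or (y of slat4 in the frame of slat1 between 0.056 and 0.064 m and y of rail_face in the frame of slat1 below 0 m) or (y of slat4 in the frame of slat1 between -0.064 and -0.056 m and y of rail_face in the frame of slat1 above 0 m) or (y of slat4 in the frame of slat2 between 0.056 and 0.064 m and y of rail_face in the frame of slat2 below 0 m) or (y of slat4 in the frame of slat2 between -0.064 and -0.056 m and y of rail_face in the frame of slat2 above 0 m) or (y of slat4 in the frame of slat3 between 0.056 and 0.064 m and y of rail_face in the frame of slat3 below 0 m) or (y of slat4 in the frame of slat3 between -0.064 and -0.056 m and y of rail_face in the frame of slat3 above 0 m)) and x of spacer in the frame of tray between -0.085 and 0.085 m and y of spacer in the frame of tray between -0.075 and 0.075 m and z of spacer in the frame of tray below 0.045 m); the robot touches nothing.
It fails at once if a slat is squeezed or pressed with the fingers so hard that it dents (over 100 N from both fingers together) (contact force between the fingers and slat1 above 100 N or contact force between the fingers and slat2 above 100 N or contact force between the fingers and slat3 above 100 N or contact force between the fingers and slat4 above 100 N).
It fails at once if a slat in the fingers' hold or push is rammed against the spacer block (over 30 N) or jammed down on the frame (over 60 N) ((contact force between the fingers and slat1 above 2 N and (contact force between spacer and slat1 above 30 N or contact force between frame and slat1 above 60 N)) or (contact force between the fingers and slat2 above 2 N and (contact force between spacer and slat2 above 30 N or contact force between frame and slat2 above 60 N)) or (contact force between the fingers and slat3 above 2 N and (contact force between spacer and slat3 above 30 N or contact force between frame and slat3 above 60 N)) or (contact force between the fingers and slat4 above 2 N and (contact force between spacer and slat4 above 30 N or contact force between frame and slat4 above 60 N))).
It fails at once if one of the bystanding things (beaker, glue bottle, jar, tape, offcut) is shoved by more than 30 mm or knocked over (distance of any of beaker, glue, reagent, tape, offcut from where it was at the start of the episode above 0.03 m or angle between any of beaker, glue, reagent, tape, offcut's own z axis and vertical above 0.5 rad).
Of slat1, slat2, slat3, slat4 only 3 to 4 are there at a start; the rules pass over those that are not, and their reading is None.
At some moment in a run one of spacer may be knocked a few centimetres aside while the robot is not near it.
Once in a run the grip may slacken for a moment while it holds something.
It also fails if it takes over 210 s, if anything falls off the work surface, if the arm or the gripper's body presses on something with over 40 N, if the wrist force passes 120 N, or if a joint passes its speed limit or range.

## Working session

There is one attempt and no reset: what is moved stays moved. The work goes in short steps, Python scripts to look and compute and a tool call to move; the robot and the scene stay as the last step left them, time stands still between calls to the robot, and variables do not carry over. Pictures are saved under pics/ and viewed, at most 14 in all, crops included, and the job is handed in when it is done.

Besides the shell and the picture viewer there is one more tool, called by a JSON object that holds its "fn" and its "kwargs", one argument or row to a line. carry_out: Moves the arm, as the interface text tells. Its arguments: {"type":"object","properties":{"rows":{"type":"array"},"jaw":{"type":"number"},"force":{"type":"number"}},"required":["rows"]}

```bash
ls; mkdir -p pics; python3 - <<'E'
from plant import robot
import cv2
s=robot.read_state()
print({k:(v.tolist() if hasattr(v,'tolist') else v) for k,v in s.items()}, robot.grip_depth)
for c in('top','scene'):
    cv2.imwrite(f'pics/{c}0.png',robot.read_camera(c)[:,:,::-1])
    print(robot.camera_model(c))
print(robot.camera_model('wrist'))
E
```

```text
pics
{'t': 0.0, 'q': [1.1286142020810632, 0.13115702397054585, 1.4892549564200892, 1.834381045678824e-05, 1.5229675557072475, -0.08540507146813392], 'dq': [0.0010747404741494762, 0.0005549515277075361, -0.0007194481175111738, -0.0012474589005074357, -0.0021624347180904985, 0.0002190392858378761], 'joint_torque': [-0.002550072022131644, -55.98527669906616, -49.17478322982788, 0.0765026081353426, 0.03595399553887546, -0.00011749424174922751], 'tool_pos': [0.2092936730895148, 0.5617284051931903, 0.21760325789121776], 'orientation': [-0.5573718257062317, -3.0912611312127667, 0.002701813471630846], 'force': [-0.37431090680831836, -0.9146395940448198, -0.6284555307272265], 'wrist_torque': [0.028664188164277737, 0.0015397482391382217, -0.01654623406636345], 'gripper_force': 0.0, 'opening': 0.09291745204342787} 0.0188
{'fx': 552.3086621412731, 'fy': 552.3086621412731, 'cx': 317.8561170258229, 'cy': 245.74639141091805, 'R': array([[ 4.49911904e-02, -9.98987356e-01,  2.36484662e-04],
       [-9.72778084e-01, -4.38646753e-02, -2.27549312e-01],
       [ 2.27329258e-01,  1.00076673e-02, -9.73766530e-01]]), 't': array([-0.04895584,  0.55834402,  0.95327042])}
{'fx': 590.4192945319601, 'fy': 590.4192945319601, 'cx': 326.70764166899687, 'cy': 243.26240848662357, 'R': array([[ 0.44706677,  0.89435524, -0.01612484],
       [ 0.63425873, -0.32965909, -0.69931448],
       [-0.63075127,  0.30241295, -0.71463225]]), 't': array([-0.24247645, -0.35428882,  1.58587352])}
{'fx': 416.0832006693615, 'fy': 416.0832006693615, 'cx': 319.8814731559508, 'cy': 239.03915009608244, 'mount': array([[ 1.12051501e-03, -9.68692024e-01, -2.48262978e-01,
         6.77358852e-02],
       [ 9.99999372e-01,  1.09341030e-03,  2.47062483e-04,
        -1.68674864e-06],
       [ 3.21258404e-05, -2.48263099e-01,  9.68692641e-01,
        -1.66289707e-01],
       [ 0.00000000e+00,  0.00000000e+00,  0.00000000e+00,
         1.00000000e+00]])}
```

View pics/top0.png

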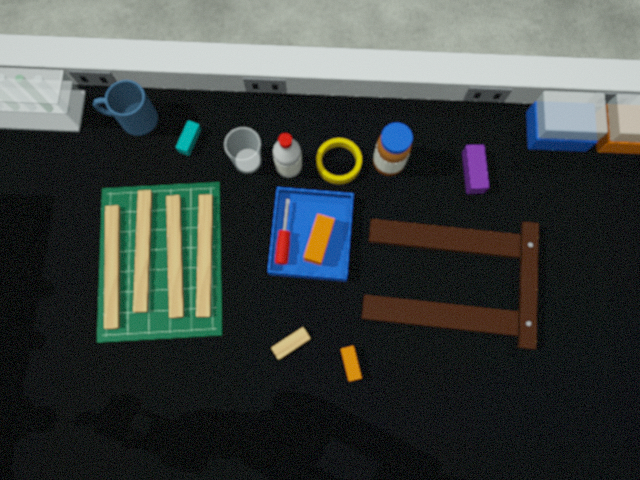

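The top view shows 4 slats on the mat (columns 111, 143, 175 and 204), the spacer in the tray at (319,238), the frame on the right with its end rail at column 529, and the small orange decoy at (350,363).

```bash
cat > h.py <<'E'
import numpy as np, cv2
from scipy.optimize import minimize
from scipy.spatial.transform import Rotation as Ro
from plant import robot
def wristcam(s):
    m=robot.camera_model('wrist'); M=m['mount']
    T=np.eye(4);T[:3,:3]=Ro.from_rotvec(s['orientation']).as_matrix();T[:3,3]=s['tool_pos']
    W=np.linalg.inv(T@M); m=dict(m); m['R']=W[:3,:3];m['t']=W[:3,3]; return m
def proj(m,X):
    c=np.asarray(X)@m['R'].T+m['t']; return np.c_[m['fx']*c[:,0]/c[:,2]+m['cx'],m['fy']*c[:,1]/c[:,2]+m['cy']]
def unproj(m,px,z):
    d=np.c_[(np.atleast_2d(px)-[m['cx'],m['cy']])/[m['fx'],m['fy']],np.ones(len(np.atleast_2d(px)))]@m['R']
    o=-m['R'].T@m['t']; return o+d*((z-o[2])/d[:,2])[:,None]
def box(cx,cy,z0,lx,ly,lz):
    return np.array([[cx+i*lx/2,cy+j*ly/2,z0+k*lz] for i in(-1,1) for j in(-1,1) for k in(0,1)])
SLAT=[box(0,0,0,.24,.025,.012)]; SP=[box(0,0,0,.09,.035,.035)]
FRAME=[box(-.075,0,0,.045,.32,.018),box(.075,0,0,.045,.32,.018),box(0,-.145,.018,.24,.03,.012)]
def fit(m,mask,boxes,z,p0,k=4):
    ys,xs=np.where(mask); r=12
    x0,y0=max(xs.min()-r,0),max(ys.min()-r,0); sub=mask[y0:ys.max()+r,x0:xs.max()+r].astype(np.float32)
    def f(p):
        c,s=np.cos(p[2]),np.sin(p[2]); A=np.array([[c,-s,0],[s,c,0],[0,0,1]]); im=np.zeros((sub.shape[0]*k,sub.shape[1]*k),np.uint8)
        for b in boxes:
            q=proj(m,b@A.T+[p[0],p[1],z]); q=(q-[x0,y0]+.5)*k-.5
            cv2.fillConvexPoly(im,np.round(cv2.convexHull(q.astype(np.float32))*16).astype(np.int32),1,shift=4)
        im=cv2.resize(im.astype(np.float32),sub.shape[::-1],interpolation=cv2.INTER_AREA)
        return np.abs(im-sub).sum()/sub.sum()
    p=np.array(p0,float)
    for st in(.01,.002):
        o=minimize(f,p,method='Nelder-Mead',options=dict(initial_simplex=np.vstack([p]+[p+np.eye(3)[i]*[st,st,st*8] for i in range(3)]),xatol=1e-5,fatol=1e-5)); p=o.x
    return p,o.fun
def masks(im):
    h=cv2.cvtColor(im,cv2.COLOR_RGB2HSV).astype(int); H,S,V=h[...,0],h[...,1],h[...,2]
    return dict(pine=(H>8)&(H<25)&(S>40)&(S<170)&(V>110), orange=(H>6)&(H<20)&(S>190)&(V>110), brown=((H<15)|(H>170))&(S>90)&(V>25)&(V<115))
def comps(mask,amin):
    mask=cv2.morphologyEx(mask.astype(np.uint8),cv2.MORPH_OPEN,np.ones((2,2),np.uint8))
    n,l,st,c=cv2.connectedComponentsWithStats(mask)
    return [(l==i) for i in range(1,n) if st[i,4]>amin]
def guess(m,mask,z):
    r=cv2.minAreaRect(np.argwhere(mask)[:,::-1].astype(np.float32)); b=unproj(m,cv2.boxPoints(r),z); e=[b[1]-b[0],b[2]-b[1]]
    e=max(e,key=np.linalg.norm); c=b.mean(0); a=np.arctan2(e[1],e[0]); a=(a+np.pi/2)%np.pi-np.pi/2
    return [c[0],c[1],a],np.linalg.norm(b[1]-b[0]),np.linalg.norm(b[2]-b[1])
E
python3 - <<'E'
from h import *
np.set_printoptions(precision=4,suppress=True)
m=robot.camera_model('top'); im=robot.read_camera('top'); k=masks(im)
for c in comps(k['pine'],300):
    g,a,b=guess(m,c,.015)
    if max(a,b)>.15: print('slat',*fit(m,c,SLAT,.003,g))
    else: print('pine',g,a,b)
for c in comps(k['orange'],150):
    g,a,b=guess(m,c,.03); print('or',g,a,b, fit(m,c,SP,.004,g))
b=k['brown'].copy(); b[:200]=0;b[:,:355]=0; 
for c in comps(b,500): print(c.sum(),guess(m,c,.018)[0])
b=cv2.morphologyEx(b.astype(np.uint8),cv2.MORPH_OPEN,np.ones((3,3)))>0
p0=unproj(m,[[445,272]],.018)[0]; print('frame',*fit(m,b,FRAME,0,[p0[0],p0[1],-.08]))
t=robot.outline_of('top','tray'); print('tray',unproj(m,[t[0]['pixel']],.02), unproj(m,[[311,234]],.028))
E
```

```text
pine [np.float64(0.8546111820267873), np.float64(-0.6328672623753154), np.float64(-0.015810339050827515)] 0.06400399347398322 0.08909340207554732
slat [0.5483 0.3146 0.0794] 0.11328597366809845
slat [0.5402 0.2515 0.1299] 0.09586122632026672
slat [0.5444 0.1942 0.0746] 0.08524124324321747
slat [0.5137 0.3697 0.1324] 0.12189532816410065
pine [np.float64(0.3826969183179876), np.float64(0.017764605321840366), np.float64(-0.9391642732826457)] 0.07265489184751929 0.028326477961509434
or [np.float64(0.7978140103312426), np.float64(-0.6160298158804608), np.float64(-1.525685188831031)] 0.07383021252867128 0.023673653553839644 (array([ 0.8241, -0.6955, -0.8586]), np.float64(0.8733258843421936))
or [np.float64(0.5613378594091017), np.float64(-0.022304664679085658), np.float64(-0.26582354549223197)] 0.0523990550360482 0.030950720014887224 (array([ 0.586 , -0.0247, -0.0968]), np.float64(1.9303075075149536))
or [np.float64(0.3506951596099829), np.float64(-0.09431137662971073), np.float64(0.2792975798480999)] 0.026653115726004893 0.06151575739009752 (array([ 0.4807, -0.0843, -0.414 ]), np.float64(1.0))
9661 [np.float64(0.5204780220933485), np.float64(-0.28508324642665395), np.float64(1.5246425315439502)]
frame [ 0.5241 -0.2785 -0.0649] 0.08167149871587753
tray [[ 0.6017 -0.0047  0.02  ]] [[ 0.591  -0.0092  0.028 ]]
```

```bash
cat >> h.py <<'E'
np.set_printoptions(precision=4,suppress=True)
def to(x,y,z,yaw,quiet=0):
    """row (mm, deg) from the present measured pose to TCP x,y,z, tool x-axis at line angle yaw (rad), tool down"""
    s=robot.read_state(); R=Ro.from_rotvec(s['orientation']).as_matrix()
    a=np.arctan2(R[1,0],R[0,0]); ya=a+((yaw-a+np.pi/2)%np.pi-np.pi/2)
    T=np.array([[np.cos(ya),np.sin(ya),0],[np.sin(ya),-np.cos(ya),0],[0,0,-1.]]).T
    T=np.array([[np.cos(ya),np.sin(ya),0],[np.sin(ya),-np.cos(ya),0],[0,0,-1.]])
    d=R.T@(np.array([x,y,z])-s['tool_pos']); r=np.degrees(Ro.from_matrix(R.T@T).as_rotvec())
    print('t',round(s['t'],2),'pos',s['tool_pos'],'toolx',round(a,4),'| mm',np.round(d*1e3,1),'deg',np.round(r,2),'| F',np.round(s['force'],1),'open',round(s['opening']*1e3,1),'gf',round(s['gripper_force'],1))
E
python3 - <<'E'
from h import *
to(.58,-.022,.22,-.27)
E
```

```text
t 0.2 pos [0.2094 0.5619 0.218 ] toolx 2.7848 | mm [-551.2 -417.7   -1.6] deg [-0.06 -0.01 -4.97] | F [ 0.   0.6 -0.3] open 92.9 gf 0.0
```

{"fn": "carry_out", "kwargs": {
  "rows": [
    [-0.551,-0.418,-0.002,0,0,-5],
    [-0.551,-0.418,-0.002,0,0,-5],
    [-0.551,-0.418,-0.002,0,0,-5],
    [-0.551,-0.418,-0.002,0,0,-5],
    [-0.551,-0.418,-0.002,0,0,-5],
    [-0.551,-0.418,-0.002,0,0,-5],
    [-0.551,-0.418,-0.002,0,0,-5],
    [-0.551,-0.418,-0.002,0,0,-5],
    [-0.551,-0.418,-0.002,0,0,-5],
    [-0.551,-0.418,-0.002,0,0,-5],
    [-0.551,-0.418,-0.002,0,0,-5],
    [-0.551,-0.418,-0.002,0,0,-5]
  ]
}}

```text
t: 1.7
tool_pos: [0.5808, -0.0257, 0.2197]
orientation: [-0.429, -3.111, 0.001]
force: [-0.4, 0.9, 0.6]
opening: 0.0927
gripper_force: 0.0
```

```bash
python3 - <<'E'
from h import *
s=robot.read_state(); m=wristcam(s); im=robot.read_camera('wrist'); cv2.imwrite('pics/w1.png',im[:,:,::-1])
to(.58,-.022,.22,-.27)
o=robot.outline_of('wrist','spacer')
for q in o: 
    k=q['pixels']; print(q['conf'],q['pixel'],k.sum(),guess(m,k,.039)); print(fit(m,k,SP,.004,guess(m,k,.03)[0]))
E
```

```text
t 1.75 pos [ 0.5802 -0.0241  0.2198] toolx 2.8688 | mm [ 0.7  2.  -0.2] deg [-0.02 -0.08 -0.16] | F [ 0.2 -0.1  0.1] open 92.9 gf 0.0
0.73 [322.6, 217.9] 4481 ([np.float64(0.5831698115297135), np.float64(-0.024275497453829776), np.float64(-0.25864617153734626)], np.float64(0.03534201146249528), np.float64(0.0924724648003689))
(array([ 0.5846, -0.0244, -0.2538]), np.float64(0.02647288516163826))
0.69 [177.0, 3.8] 108 ([np.float64(0.3963471549891726), np.float64(-0.08553720365814507), np.float64(1.2975475187395462)], np.float64(0.01577267941069286), np.float64(0.005446175354905035))
(array([ 0.3933, -0.0876,  1.2975]), np.float64(7.333333492279053))
```

View pics/w1.png

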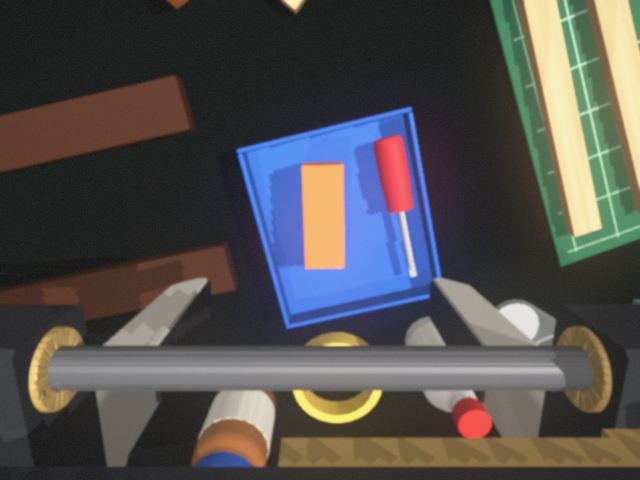

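The wrist view shows the spacer at pixel (323,217). It comes out at (0.583,-0.0245) with yaw -0.256, and its size checks at 35x92 mm. The red screwdriver is to its right at column 395, so I'll open the jaw only part way.

```bash
python3 - <<'E'
from h import *
to(.5835,-.0245,.019,-.256)
E
```

```text
t 1.8 pos [ 0.5797 -0.0225  0.22  ] toolx 2.8702 | mm [ -4.5  -0.9 201. ] deg [ 0.01 -0.08 -0.88] | F [-0.3  0.5 -0.1] open 92.9 gf 0.0
```

{"fn": "carry_out", "kwargs": {
  "rows": [
    [-0.0045,-0.0015,0.06,0,0,-0.9],
    [-0.0045,-0.0015,0.1,0,0,-0.9],
    [-0.0045,-0.0015,0.14,0,0,-0.9],
    [-0.0045,-0.0015,0.16,0,0,-0.9],
    [-0.0045,-0.0015,0.18,0,0,-0.9],
    [-0.0045,-0.0015,0.19,0,0,-0.9],
    [-0.0045,-0.0015,0.201,0,0,-0.9],
    [-0.0045,-0.0015,0.201,0,0,-0.9],
    [-0.0045,-0.0015,0.201,0,0,-0.9]
  ],
  "jaw": 123,
  "force": 25
}}

```text
t: 2.92
tool_pos: [0.5844, -0.0247, 0.0203]
orientation: [0.398, 3.115, -0.0]
force: [0.2, -0.4, 0.2]
opening: 0.0482
gripper_force: 0.0
```

{"fn": "carry_out", "kwargs": {
  "rows": [
    [0,0,0,0,0,0],
    [0,0,0,0,0,0],
    [0,0,0,0,0,0],
    [0,0,0,0,0,0]
  ],
  "jaw": 200
}}

```text
t: 3.42
tool_pos: [0.5843, -0.0246, 0.0202]
orientation: [0.398, 3.115, -0.0]
force: [-0.4, 0.1, 4.1]
opening: 0.035
gripper_force: 25.0
```

{"fn": "carry_out", "kwargs": {
  "rows": [
    [0,0,-0.03,0,0,0],
    [0,0,-0.07,0,0,0],
    [0,0,-0.11,0,0,0],
    [0,0,-0.12,0,0,0],
    [0,0,-0.12,0,0,0],
    [0,0,-0.12,0,0,0]
  ]
}}

```text
t: 4.18
tool_pos: [0.5824, -0.0244, 0.1372]
orientation: [-0.397, -3.113, 0.0]
force: [0.5, -0.1, -1.4]
opening: 0.0346
gripper_force: 25.0
```

```bash
python3 - <<'E'
from h import *
to(.5241,-.2785,.139,-.065)
c,s=np.cos(-.065),np.sin(-.065)
f=lambda x,y:(.5241+c*x-s*y,-.2785+s*x+c*y)
print('rail face',f(0,-.13),'spacer tgt -75',f(-.075,-.1125),'+75',f(.075,-.1125))
p=f(-.065,-.1); to(*p,.139,-.065)
E
```

```text
t 4.17 pos [ 0.5824 -0.0244  0.1372] toolx 2.8877 | mm [  -7.4 -260.6   -1.7] deg [ -0.01  -0.21 -10.82] | F [ 0.5 -0.1 -1.4] open 34.6 gf 25.0
rail face (np.float64(0.5156559489514783), np.float64(-0.4082254716772692)) spacer tgt -75 (np.float64(0.44195102985573936), np.float64(-0.38589085950041274)) +75 (np.float64(0.5916342664064345), np.float64(-0.3956339953256301))
t 4.17 pos [ 0.5824 -0.0244  0.1372] toolx 2.8877 | mm [  37.7 -371.    -1.5] deg [ -0.01  -0.21 -10.82] | F [ 0.5 -0.1 -1.4] open 34.6 gf 25.0
```

```bash
python3 - <<'E'
from h import *
to(.495,-.30,.24,-.065)
E
```

```text
t 4.17 pos [ 0.5824 -0.0244  0.1372] toolx 2.8877 | mm [  15.7 -288.8 -102.6] deg [ -0.01  -0.21 -10.82] | F [ 0.5 -0.1 -1.4] open 34.6 gf 25.0
```

{"fn": "carry_out", "kwargs": {
  "rows": [
    [0.004,-0.05,-0.05,0,0,-2.5],
    [0.008,-0.1,-0.08,0,0,-5],
    [0.01,-0.15,-0.1,0,0,-8],
    [0.013,-0.2,-0.103,0,0,-10.8],
    [0.016,-0.25,-0.103,0,0,-10.8],
    [0.016,-0.289,-0.103,0,0,-10.8],
    [0.016,-0.289,-0.103,0,0,-10.8],
    [0.016,-0.289,-0.103,0,0,-10.8]
  ]
}}

```text
t: 5.18
tool_pos: [0.4953, -0.2996, 0.241]
orientation: [-0.103, -3.138, -0.003]
force: [0.4, 0.3, -0.9]
opening: 0.0348
gripper_force: 25.0
```

```bash
python3 - <<'E'
from h import *
s=robot.read_state(); m=wristcam(s); im=robot.read_camera('wrist')
b=masks(im)['brown']&True; b[300:]=0
b=cv2.morphologyEx(b.astype(np.uint8),cv2.MORPH_OPEN,np.ones((5,5)))>0
o=robot.outline_of('wrist','frame')[0]; 
for nm,k in(('col',b),('net',o['pixels'])):
  if k.sum()>500: print(nm,k.sum(),fit(m,k,FRAME,0,[.524,-.2785,-.065]))
v=im.copy(); q=proj(m,np.vstack(FRAME)@np.array([[np.cos(-.065),-np.sin(-.065),0],[np.sin(-.065),np.cos(-.065),0],[0,0,1]]).T+[.5241,-.2785,0])
v[o['pixels']]=v[o['pixels']]//2+[0,90,0]
for a in q: cv2.circle(v,tuple(int(i) for i in a),3,(255,255,0),-1)
cv2.imwrite('pics/w2.png',v[:,:,::-1]); to(.495,-.30,.24,-.065)
E
```

```text
col 5860 (array([ 0.7429, -0.6074, -0.065 ]), np.float64(1.0))
net 25775 (array([ 0.5254, -0.2774, -0.0648]), np.float64(0.34092143177986145))
t 5.28 pos [ 0.4959 -0.2991  0.2418] toolx 3.0774 | mm [ 0.8 -1.   1.8] deg [ 0.06 -0.06  0.05] | F [ 1.2  0.  -1.3] open 34.8 gf 25.0
```

View pics/w2.png

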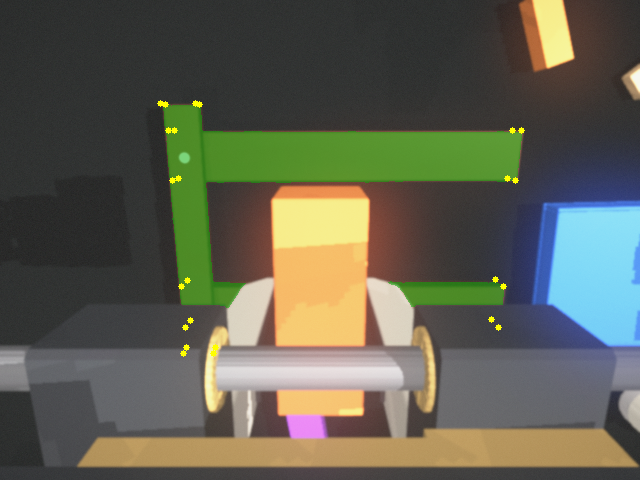

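The wrist view shows the frame overlay matching to about 1-2 px, and the spacer is held squarely. Next I'll move it over the near stile by the rail.

```bash
cat >> h.py <<'E'
FX,FY,FA=.525,-.278,-.065
def fr(x,y):
    c,s=np.cos(FA),np.sin(FA); return FX+c*x-s*y,FY+s*x+c*y
def inv(x,y):
    c,s=np.cos(FA),np.sin(FA); x-=FX;y-=FY; return c*x+s*y,-s*x+c*y
def tof(x,y,z):
    to(*fr(x,y),z,FA); s=robot.read_state(); print('  in frame',np.array(inv(*s['tool_pos'][:2]))*1e3,'z',s['tool_pos'][2]*1e3)
E
python3 - <<'E'
from h import *
tof(-.062,-.106,.037)
E
```

```text
t 5.28 pos [ 0.4959 -0.2991  0.2418] toolx 3.0774 | mm [ 34.2 -83.3 204.7] deg [ 0.06 -0.06  0.05] | F [ 1.2  0.  -1.3] open 34.8 gf 25.0
  in frame [-27.6745 -22.8967] z 241.75673483056795
```

{"fn": "carry_out", "kwargs": {
  "rows": [
    [0.02,-0.05,0.03,0,0,0],
    [0.034,-0.083,0.08,0,0,0],
    [0.034,-0.083,0.13,0,0,0],
    [0.034,-0.083,0.165,0,0,0],
    [0.034,-0.083,0.185,0,0,0],
    [0.034,-0.083,0.195,0,0,0],
    [0.034,-0.083,0.203,0,0,0],
    [0.034,-0.083,0.203,0,0,0]
  ]
}}

```text
t: 6.28
tool_pos: [0.4568, -0.3811, 0.0402]
orientation: [0.102, 3.139, -0.001]
force: [-0.3, -0.5, -0.2]
opening: 0.035
gripper_force: 25.0
```

{"fn": "carry_out", "kwargs": {
  "rows": [
    [0,0,0.001,0,0,0],
    [0,0,0.002,0,0,0],
    [0,0,0.003,0,0,0],
    [0,0,0.003,0,0,0]
  ]
}}

```text
t: 6.78
tool_pos: [0.4563, -0.3809, 0.0366]
orientation: [-0.103, -3.14, 0.0]
force: [-0.2, 0.4, 0.2]
opening: 0.0349
gripper_force: 25.0
```

```bash
python3 - <<'E'
from h import *
tof(-.062,-.1125,.034)
E
```

```text
t 6.78 pos [ 0.4563 -0.3809  0.0366] toolx 3.0762 | mm [ 0.1 -5.4  2.6] deg [-0.   -0.   -0.02] | F [-0.2  0.4  0.2] open 34.9 gf 25.0
  in frame [ -61.8499 -107.1438] z 36.63718510097686
```

{"fn": "carry_out", "kwargs": {
  "rows": [
    [0,-0.002,0,0,0,0],
    [0,-0.003,0,0,0,0],
    [0,-0.004,0,0,0,0],
    [0,-0.0045,0,0,0,0],
    [0,-0.0045,0,0,0,0]
  ]
}}

```text
t: 7.4
tool_pos: [0.4561, -0.3852, 0.0366]
orientation: [-0.103, -3.14, -0.001]
force: [0.4, 1.7, 0.2]
opening: 0.0347
gripper_force: 25.0
```

{"fn": "carry_out", "kwargs": {
  "rows": [
    [0,-0.0005,0,0,0,0],
    [0,-0.001,0,0,0,0],
    [0,-0.001,0,0,0,0]
  ]
}}

```text
t: 7.78
tool_pos: [0.4561, -0.3853, 0.0367]
orientation: [-0.102, -3.14, -0.003]
force: [-1.3, 7.2, 4.3]
opening: 0.035
gripper_force: 25.0
```

{"fn": "carry_out", "kwargs": {
  "rows": [
    [0,-0.0005,0,0,0,0],
    [0,-0.001,0,0,0,0],
    [0,-0.001,0,0,0,0]
  ]
}}

```text
t: 8.15
tool_pos: [0.4561, -0.3853, 0.0367]
orientation: [-0.102, -3.139, -0.005]
force: [-1.3, 10.8, 6.1]
opening: 0.035
gripper_force: 25.0
```

```bash
python3 - <<'E'
from h import *
tof(-.062,-.1125,.034)
E
```

```text
t 8.15 pos [ 0.4561 -0.3853  0.0367] toolx 3.0767 | mm [ 0.2 -1.   2.7] deg [ 0.2  -0.04  0.01] | F [-1.3 10.8  6.1] open 35.0 gf 25.0
  in frame [ -61.803  -111.5465] z 36.68330079459975
```

Contact with the rail came at y = -111.5 in my frame, so FY becomes -0.277. Stiffness is about 5 N/mm. I'll ease off, lower and release.

{"fn": "carry_out", "kwargs": {
  "rows": [
    [0,0.0015,0,0,0,0],
    [0,0.0015,0.001,0,0,0],
    [0,0.0015,0.002,0,0,0],
    [0,0.0015,0.003,0,0,0],
    [0,0.0015,0.003,0,0,0]
  ]
}}

```text
t: 8.78
tool_pos: [0.4563, -0.3852, 0.0342]
orientation: [0.102, 3.14, 0.002]
force: [-2.1, 7.0, 6.4]
opening: 0.0348
gripper_force: 25.0
```

```bash
sed -i 's/^FX,FY,FA=.*/FX,FY,FA=.525,-.277,-.065/' h.py; python3 - <<'E'
from h import *
tof(-.062,-.1125,.034)
E
```

```text
t 8.78 pos [ 0.4563 -0.3852  0.0342] toolx 3.0764 | mm [ 0.5 -0.   0.2] deg [ 0.06  0.   -0.01] | F [-2.1  7.   6.4] open 34.8 gf 25.0
  in frame [ -61.5341 -112.4521] z 34.206706336700535
```

{"fn": "carry_out", "kwargs": {
  "rows": [
    [0,0.001,0,0,0,0],
    [0,0.001,0,0,0,0],
    [0,0.001,0,0,0,0]
  ],
  "jaw": 123
}}

```text
t: 9.15
tool_pos: [0.4561, -0.3852, 0.0336]
orientation: [0.103, 3.14, -0.001]
force: [-0.4, 0.5, -0.5]
opening: 0.048
gripper_force: 0.0
```

{"fn": "carry_out", "kwargs": {
  "rows": [
    [0,0,-0.03,0,0,0],
    [0,0,-0.07,0,0,0],
    [0,0,-0.13,0,0,0],
    [0,0,-0.18,0,0,0],
    [0,0,-0.206,0,0,0],
    [0,0,-0.206,0,0,0]
  ]
}}

```text
t: 9.9
tool_pos: [0.4572, -0.3862, 0.2427]
orientation: [0.103, 3.136, -0.006]
force: [0.2, 0.0, -1.1]
opening: 0.0477
gripper_force: 0.0
```

```bash
cat >> h.py <<'E'
def spacer(z0=.018,p0=None):
    s=robot.read_state(); m=wristcam(s); robot.read_camera('wrist')
    for q in robot.outline_of('wrist','spacer'):
        k=q['pixels']
        if k.sum()<1500: continue
        g,a,b=guess(m,k,z0+.035); p,e=fit(m,k,SP,z0,g); print('spacer',p,'err',round(e,3),'size',round(a,4),round(b,4),'frame mm',np.array(inv(p[0],p[1]))*1e3,'dyaw',round(p[2]-FA,4))
E
python3 - <<'E'
from h import *
spacer(); to(.54,.2545,.24,.1)
E
```

```text
spacer [ 0.456  -0.3857 -0.0575] err 0.033 size 0.0353 0.0905 frame mm [ -61.7478 -112.9431] dyaw 0.0075
t 10.0 pos [ 0.4558 -0.3847  0.2385] toolx 3.0761 | mm [-42.2 643.4  -1.2] deg [ 0.03 -0.04 -9.48] | F [-0.5  0.1 -0.8] open 47.9 gf 0.0
```

{"fn": "carry_out", "kwargs": {
  "rows": [
    [-0.042,0.643,0,0,0,-9.5],
    [-0.042,0.643,0,0,0,-9.5],
    [-0.042,0.643,0,0,0,-9.5],
    [-0.042,0.643,0,0,0,-9.5],
    [-0.042,0.643,0,0,0,-9.5],
    [-0.042,0.643,0,0,0,-9.5],
    [-0.042,0.643,0,0,0,-9.5],
    [-0.042,0.643,0,0,0,-9.5],
    [-0.042,0.643,0,0,0,-9.5],
    [-0.042,0.643,0,0,0,-9.5],
    [-0.042,0.643,0,0,0,-9.5],
    [-0.042,0.643,0,0,0,-9.5]
  ],
  "jaw": 145
}}

```text
t: 11.5
tool_pos: [0.539, 0.2544, 0.2373]
orientation: [0.161, -3.134, 0.002]
force: [0.2, -0.3, -0.5]
opening: 0.0403
gripper_force: 0.0
```

```bash
cat >> h.py <<'E'
def slats(z=.003,save=None,frame=False):
    s=robot.read_state(); m=wristcam(s); im=robot.read_camera('wrist')
    if save: cv2.imwrite(save,im[:,:,::-1])
    for q in robot.outline_of('wrist','slat1'):
        k=q['pixels']
        if k.sum()<2500: continue
        g,a,b=guess(m,k,z+.012); p,e=fit(m,k,SLAT,z,g); print('slat',p,'err',round(e,3),'size',round(a,3),round(b,3),'frame mm',np.array(inv(p[0],p[1]))*1e3 if frame else '')
E
python3 - <<'E'
from h import *
slats(save='pics/w3.png'); to(.54,.2545,.24,.1)
E
```

```text
slat [0.5265 0.1941 0.0757] err 0.143 size 0.026 0.191 frame mm 
slat [0.5508 0.316  0.0823] err 0.292 size 0.24 0.028 frame mm 
slat [0.5171 0.3715 0.1256] err 0.07 size 0.231 0.028 frame mm 
slat [0.5438 0.2532 0.1337] err 0.037 size 0.026 0.241 frame mm 
t 11.6 pos [0.5397 0.2525 0.2385] toolx -3.0418 | mm [-0.5  1.9 -1.5] deg [-0.07 -0.11 -0.01] | F [-0.7 -0.4 -0.1] open 40.2 gf 0.0
```

View pics/w3.png

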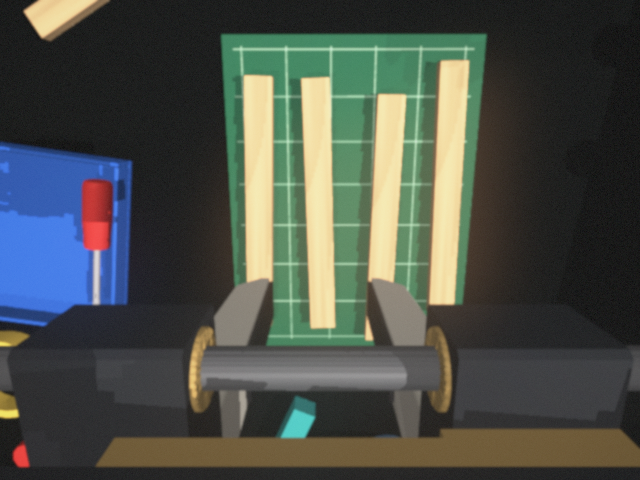

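The view shows all four slats, with the lower ends of three hidden by the fingers below about row 275. I'll clip the fit at that row.

```bash
sed -i "s/def fit(m,mask,boxes,z,p0,k=4):/def fit(m,mask,boxes,z,p0,k=4,rmax=480):\n    mask=mask.copy(); mask[rmax:]=0/; s/\[y0:ys.max()+r,/[y0:min(ys.max()+r,rmax),/; s/fit(m,k,SLAT,z,g)/fit(m,k,SLAT,z,g,rmax=272)/" h.py
python3 - <<'E'
from h import *
slats(); to(.5435,.1942,.006,.0757)
E
```

```text
slat [0.5308 0.1944 0.074 ] err 0.11 size 0.192 0.025 frame mm 
slat [0.5518 0.3164 0.084 ] err 0.032 size 0.239 0.026 frame mm 
slat [0.5177 0.3715 0.1246] err 0.029 size 0.231 0.027 frame mm 
slat [0.5443 0.2532 0.1325] err 0.023 size 0.025 0.239 frame mm 
t 11.7 pos [0.5401 0.2522 0.2393] toolx -3.0431 | mm [  2.2 -57.9 233.4] deg [-0.03 -0.03  1.31] | F [ 0.2 -0.  -0.7] open 39.6 gf 0.0
```

```bash
python3 - <<'E'
from h import *
s=robot.read_state(); m=wristcam(s); im=robot.read_camera('wrist')
for q in robot.outline_of('wrist','slat1'):
    k=q['pixels']
    if k.sum()<2500: continue
    ys,xs=np.where(k); print(ys.min(),ys.max(),xs.mean(), unproj(m,[[xs[ys==ys.min()+3].mean(),ys.min()-.5]],.015), [fit(m,k,SLAT,.003,[x0,guess(m,k,.015)[0][1],.08],rmax=272) for x0 in(.535,.545,.555)] if xs.mean()<280 else '')
E
```

```text
76 325 320.48130029982644 [[0.4246 0.2373 0.015 ]] 
60 303 447.63481130721766 [[0.3997 0.355  0.015 ]] 
75 323 260.6879057055005 [[0.4287 0.1877 0.015 ]] [(array([0.5485, 0.196 , 0.0792]), np.float64(0.029974263161420822)), (array([0.5486, 0.196 , 0.0789]), np.float64(0.029963169246912003)), (array([0.5486, 0.1957, 0.0769]), np.float64(0.029963169246912003))]
```

```bash
python3 - <<'E'
from h import *
to(.5486,.1955,.006,.0775)
E
```

```text
t 11.8 pos [0.5403 0.2525 0.2398] toolx -3.0431 | mm [ -2.6 -57.5 233.8] deg [-0.01  0.01  1.2 ] | F [0.4 0.1 0.1] open 40.2 gf 0.0
```

{"fn": "carry_out", "kwargs": {
  "rows": [
    [-0.0026,-0.0575,0.02,0,0,1.2],
    [-0.0026,-0.0575,0.08,0,0,1.2],
    [-0.0026,-0.0575,0.14,0,0,1.2],
    [-0.0026,-0.0575,0.18,0,0,1.2],
    [-0.0026,-0.0575,0.2,0,0,1.2],
    [-0.0026,-0.0575,0.215,0,0,1.2],
    [-0.0026,-0.0575,0.225,0,0,1.2],
    [-0.0026,-0.0575,0.232,0,0,1.2],
    [-0.0026,-0.0575,0.233,0,0,1.2],
    [-0.0026,-0.0575,0.233,0,0,1.2],
    [-0.0026,-0.0575,0.233,0,0,1.2]
  ],
  "jaw": 145
}}

```text
t: 13.18
tool_pos: [0.5489, 0.1972, 0.0073]
orientation: [-0.125, 3.138, 0.0]
force: [-0.6, -0.3, -0.0]
opening: 0.0404
gripper_force: 0.0
```

{"fn": "carry_out", "kwargs": {
  "rows": [
    [0,0,0,0,0,0],
    [0,0,0,0,0,0],
    [0,0,0,0,0,0],
    [0,0,0,0,0,0]
  ],
  "jaw": 215,
  "force": 20
}}

```text
t: 13.68
tool_pos: [0.5485, 0.1971, 0.0068]
orientation: [-0.125, 3.139, 0.0]
force: [-0.0, 0.1, 2.2]
opening: 0.0245
gripper_force: 20.0
```

{"fn": "carry_out", "kwargs": {
  "rows": [
    [0,0,-0.015,0,0,0],
    [0,0,-0.05,0,0,0],
    [0,0,-0.1,0,0,0],
    [0,0,-0.134,0,0,0],
    [0,0,-0.134,0,0,0],
    [0,0,-0.134,0,0,0]
  ]
}}

```text
t: 14.42
tool_pos: [0.548, 0.197, 0.1404]
orientation: [0.125, -3.139, 0.0]
force: [-1.3, -0.4, -0.8]
opening: 0.0246
gripper_force: 20.0
```

```bash
python3 - <<'E'
from h import *
tof(0,-.076,.14)
E
```

```text
t 14.43 pos [0.548  0.197  0.1404] toolx -3.062 | mm [  71.5 -545.9    0.4] deg [-0.01 -0.02  8.28] | F [-1.3 -0.4 -0.8] open 24.6 gf 20.0
  in frame [ -7.8325 474.4976] z 140.35936861835742
```

{"fn": "carry_out", "kwargs": {
  "rows": [
    [0.0715,-0.546,-0.01,0,0,8.3],
    [0.0715,-0.546,-0.01,0,0,8.3],
    [0.0715,-0.546,-0.01,0,0,8.3],
    [0.0715,-0.546,-0.01,0,0,8.3],
    [0.0715,-0.546,-0.01,0,0,8.3],
    [0.0715,-0.546,-0.01,0,0,8.3],
    [0.0715,-0.546,-0.01,0,0,8.3],
    [0.0715,-0.546,-0.01,0,0,8.3],
    [0.0715,-0.546,-0.01,0,0,8.3],
    [0.0715,-0.546,-0.01,0,0,8.3],
    [0.0715,-0.546,0,0,0,8.3],
    [0.0715,-0.546,0,0,0,8.3]
  ]
}}

```text
t: 15.92
tool_pos: [0.5196, -0.3507, 0.1381]
orientation: [-0.1, -3.137, -0.004]
force: [0.6, -0.2, -0.2]
opening: 0.0249
gripper_force: 20.0
```

```bash
python3 - <<'E'
from h import *
s=robot.read_state(); cv2.imwrite('pics/w4.png',robot.read_camera('wrist')[:,:,::-1]); m=wristcam(s)
k=robot.outline_of('wrist','spacer')
for q in k: print(q['conf'],q['pixels'].sum(),guess(m,q['pixels'],.053))
tof(0,-.076,.025)
E
```

```text
0.84 9528 ([np.float64(0.45669404387623835), np.float64(-0.3851691863765033), np.float64(-0.0671135063393915)], np.float64(0.03603344159650494), np.float64(0.08984166241577415))
0.65 151 ([np.float64(0.658662948008234), np.float64(-0.33126729137434474), np.float64(1.5056111378843577)], np.float64(0.0162303170792033), np.float64(0.005789835043171191))
t 16.02 pos [ 0.5204 -0.3513  0.1398] toolx 3.0779 | mm [  0.1  -1.7 114.8] deg [ 0.05 -0.07  0.08] | F [-0.3  0.2 -0.8] open 24.8 gf 20.0
  in frame [  0.2567 -74.4224] z 139.81523031531188
```

View pics/w4.png

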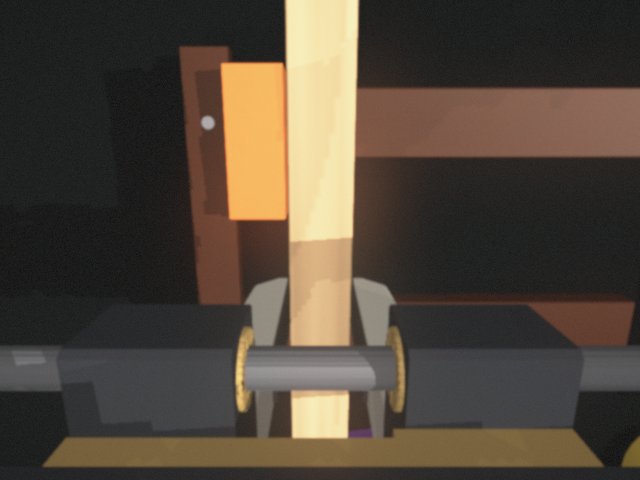

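The slat (column 320) hangs square beside the spacer (column 255), so I'll lower it.

{"fn": "carry_out", "kwargs": {
  "rows": [
    [0,0,0.04,0,0,0],
    [0,0,0.08,0,0,0],
    [0,0,0.1,0,0,0],
    [0,0,0.108,0,0,0],
    [0,0,0.113,0,0,0],
    [0,0,0.113,0,0,0],
    [0,0,0.113,0,0,0]
  ]
}}

```text
t: 16.9
tool_pos: [0.5212, -0.3535, 0.0289]
orientation: [0.103, 3.138, -0.002]
force: [0.1, -0.6, -0.6]
opening: 0.0242
gripper_force: 20.0
```

{"fn": "carry_out", "kwargs": {
  "rows": [
    [0,0,0.001,0,0,0],
    [0,0,0.0025,0,0,0],
    [0,0,0.0025,0,0,0]
  ]
}}

```text
t: 17.27
tool_pos: [0.5203, -0.3528, 0.025]
orientation: [-0.103, -3.14, -0.0]
force: [0.2, -0.6, -0.4]
opening: 0.0251
gripper_force: 20.0
```

```bash
python3 - <<'E'
from h import *
tof(0,-.0815,.0218)
E
```

```text
t 17.27 pos [ 0.5203 -0.3528  0.025 ] toolx 3.0763 | mm [ 0.3 -5.6  3.2] deg [ 0.01 -0.01 -0.02] | F [ 0.2 -0.6 -0.4] open 25.1 gf 20.0
  in frame [  0.2742 -75.9281] z 24.967991273108638
```

{"fn": "carry_out", "kwargs": {
  "rows": [
    [0,-0.001,0.001,0,0,0],
    [0,-0.002,0.002,0,0,0],
    [0,-0.003,0.0025,0,0,0],
    [0,-0.004,0.0025,0,0,0],
    [0,-0.005,0.0025,0,0,0],
    [0,-0.0055,0.0025,0,0,0],
    [0,-0.0055,0.0025,0,0,0]
  ]
}}

```text
t: 18.15
tool_pos: [0.5201, -0.3584, 0.0227]
orientation: [0.103, 3.14, -0.0]
force: [0.1, -0.0, -0.0]
opening: 0.0248
gripper_force: 20.0
```

{"fn": "carry_out", "kwargs": {
  "rows": [
    [0,-0.0005,0.0005,0,0,0],
    [0,-0.001,0.0005,0,0,0],
    [0,-0.001,0.0005,0,0,0]
  ]
}}

```text
t: 18.52
tool_pos: [0.52, -0.3593, 0.0221]
orientation: [-0.103, -3.14, -0.0]
force: [0.6, -0.1, -0.2]
opening: 0.0243
gripper_force: 20.0
```

```bash
python3 - <<'E'
from h import *
tof(0,-.0825,.0218); spacer()
E
```

```text
t 18.52 pos [ 0.52   -0.3593  0.0221] toolx 3.0762 | mm [ 0.4 -0.   0.3] deg [ 0.01 -0.   -0.02] | F [ 0.6 -0.1 -0.2] open 24.3 gf 20.0
  in frame [  0.3725 -82.4697] z 22.075464461527083
spacer [ 0.456  -0.3854 -0.0618] err 0.02 size 0.0371 0.0884 frame mm [ -61.859  -112.6843] dyaw 0.0032
```

{"fn": "carry_out", "kwargs": {
  "rows": [
    [0,-0.0004,0.0003,0,0,0],
    [0,-0.0008,0.0005,0,0,0],
    [0,-0.0008,0.0005,0,0,0]
  ]
}}

```text
t: 19.0
tool_pos: [0.5201, -0.3594, 0.0218]
orientation: [-0.102, -3.14, -0.002]
force: [-1.5, 4.4, 3.9]
opening: 0.0248
gripper_force: 20.0
```

{"fn": "carry_out", "kwargs": {
  "rows": [
    [0,-0.0004,0,0,0,0],
    [0,-0.0008,0,0,0,0],
    [0,-0.0008,0,0,0,0]
  ]
}}

```text
t: 19.38
tool_pos: [0.5201, -0.3595, 0.0218]
orientation: [-0.102, -3.14, -0.004]
force: [-1.6, 7.7, 5.8]
opening: 0.0249
gripper_force: 20.0
```

```bash
python3 - <<'E'
from h import *
tof(0,-.0825,.0218)
E
```

```text
t 19.38 pos [ 0.5201 -0.3595  0.0218] toolx 3.0767 | mm [0.5 0.1 0. ] deg [ 0.13 -0.03  0.  ] | F [-1.6  7.7  5.8] open 24.9 gf 20.0
  in frame [  0.4567 -82.6437] z 21.84758956559974
```

{"fn": "carry_out", "kwargs": {
  "rows": [
    [0,0.001,0.0004,0,0,0],
    [0,0.001,0.0004,0,0,0],
    [0,0.001,0.0004,0,0,0]
  ]
}}

```text
t: 19.75
tool_pos: [0.5201, -0.3594, 0.0218]
orientation: [-0.102, -3.14, -0.001]
force: [-2.4, 5.3, 7.2]
opening: 0.0246
gripper_force: 20.0
```

{"fn": "carry_out", "kwargs": {
  "rows": [
    [0,0,0,0,0,0],
    [0,0,0,0,0,0],
    [0,0,0,0,0,0]
  ],
  "jaw": 145
}}

```text
t: 20.12
tool_pos: [0.52, -0.3601, 0.0212]
orientation: [0.103, 3.14, -0.0]
force: [0.3, 0.3, -0.5]
opening: 0.0399
gripper_force: 0.0
```

{"fn": "carry_out", "kwargs": {
  "rows": [
    [0,0,-0.02,0,0,0],
    [0,0,-0.06,0,0,0],
    [0,0,-0.1,0,0,0],
    [0,0,-0.12,0,0,0],
    [0,0,-0.12,0,0,0],
    [0,0,-0.12,0,0,0]
  ]
}}

```text
t: 20.88
tool_pos: [0.5192, -0.3594, 0.1395]
orientation: [-0.103, -3.138, -0.002]
force: [-0.6, -0.2, -1.1]
opening: 0.0402
gripper_force: 0.0
```

```bash
sed -i "s/p,e=fit(m,k,SLAT,z,g,rmax=272)/p,e=min((fit(m,k,SLAT,z,[g[0]+d,g[1],g[2]],rmax=272) for d in(0,.015,.03)),key=lambda r:r[1])/" h.py
python3 - <<'E'
from h import *
spacer(); slats(.018,frame=True); tof(-.062,-.1125,.0345)
E
```

```text
spacer [ 0.4566 -0.3858 -0.0726] err 0.032 size 0.0362 0.0889 frame mm [ -61.1592 -112.9901] dyaw -0.0076
slat [ 0.52   -0.3598 -0.0757] err 0.029 size 0.024 0.201 frame mm [  0.4212 -82.9645]
t 21.07 pos [ 0.5192 -0.3593  0.1393] toolx 3.0763 | mm [ 61.3 -30.2 104.9] deg [ 0.1  -0.14 -0.02] | F [ 1.  -0.2  0. ] open 40.0 gf 0.0
  in frame [ -0.4543 -82.5124] z 139.32496424767848
```

{"fn": "carry_out", "kwargs": {
  "rows": [
    [0.03,-0.015,0,0,0,0],
    [0.0613,-0.0302,0.01,0,0,0],
    [0.0613,-0.0302,0.05,0,0,0],
    [0.0613,-0.0302,0.08,0,0,0],
    [0.0613,-0.0302,0.095,0,0,0],
    [0.0613,-0.0302,0.103,0,0,0],
    [0.0613,-0.0302,0.104,0,0,0],
    [0.0613,-0.0302,0.104,0,0,0]
  ],
  "jaw": 123
}}

```text
t: 22.08
tool_pos: [0.4576, -0.3867, 0.0384]
orientation: [0.102, 3.139, -0.002]
force: [-0.0, -0.2, -0.7]
opening: 0.048
gripper_force: 0.0
```

{"fn": "carry_out", "kwargs": {
  "rows": [
    [0,0,0,0,0,0],
    [0,0,0,0,0,0],
    [0,0,0,0,0,0],
    [0,0,0,0,0,0]
  ],
  "jaw": 200,
  "force": 25
}}

```text
t: 22.58
tool_pos: [0.4575, -0.3853, 0.0381]
orientation: [0.102, 3.139, 0.002]
force: [0.7, 5.5, 5.3]
opening: 0.0345
gripper_force: 25.0
```

```bash
python3 - <<'E'
from h import *
tof(-.062,-.0495,.037)
E
```

```text
t 22.57 pos [ 0.4575 -0.3853  0.0381] toolx 3.0766 | mm [ 1.6 62.9  1.2] deg [ 0.07  0.04 -0.  ] | F [0.7 5.5 5.3] open 34.5 gf 25.0
  in frame [ -60.3575 -112.4501] z 38.11403396655273
```

{"fn": "carry_out", "kwargs": {
  "rows": [
    [0,0.001,-0.01,0,0,0],
    [0,0.001,-0.035,0,0,0],
    [0,0.03,-0.04,0,0,0],
    [0,0.0635,-0.04,0,0,0],
    [0,0.0635,-0.035,0,0,0],
    [0,0.0635,-0.02,0,0,0],
    [0,0.0635,-0.008,0,0,0],
    [0,0.0635,-0.004,0,0,0],
    [0,0.0635,-0.002,0,0,0],
    [0,0.0635,-0.002,0,0,0]
  ]
}}

```text
t: 23.82
tool_pos: [0.461, -0.323, 0.0393]
orientation: [0.103, 3.14, -0.0]
force: [-0.9, -0.8, -1.3]
opening: 0.0349
gripper_force: 25.0
```

```bash
python3 - <<'E'
from h import *
tof(-.062,-.0524,.0381)
E
```

```text
t 23.82 pos [ 0.461  -0.323   0.0393] toolx 3.076 | mm [ 1.2 -2.3  1.2] deg [-0.    0.   -0.03] | F [-0.9 -0.8 -1.3] open 34.9 gf 25.0
  in frame [-60.8484 -50.0701] z 39.2623046283292
```

{"fn": "carry_out", "kwargs": {
  "rows": [
    [0,-0.001,0,0,0,0],
    [0,-0.002,0,0,0,0],
    [0,-0.0025,0.0005,0,0,0],
    [0,-0.0025,0.0012,0,0,0],
    [0,-0.0025,0.0015,0,0,0],
    [0,-0.0025,0.0015,0,0,0]
  ]
}}

```text
t: 24.58
tool_pos: [0.461, -0.3254, 0.0381]
orientation: [0.103, 3.14, -0.0]
force: [-1.9, 1.8, 3.3]
opening: 0.0346
gripper_force: 25.0
```

```bash
python3 - <<'E'
from h import *
tof(-.062,-.0525,.0381)
E
```

```text
t 24.57 pos [ 0.461  -0.3254  0.0381] toolx 3.0763 | mm [ 1.2 -0.1 -0. ] deg [-0.01  0.01 -0.02] | F [-1.9  1.8  3.3] open 34.6 gf 25.0
  in frame [-60.7661 -52.413 ] z 38.09479213124114
```

{"fn": "carry_out", "kwargs": {
  "rows": [
    [0,0,0,0,0,0],
    [0,0,0,0,0,0],
    [0,0,0,0,0,0]
  ],
  "jaw": 123
}}

```text
t: 24.95
tool_pos: [0.4608, -0.3252, 0.0376]
orientation: [-0.103, -3.14, -0.0]
force: [-0.2, -0.8, -0.3]
opening: 0.048
gripper_force: 0.0
```

{"fn": "carry_out", "kwargs": {
  "rows": [
    [0,0,-0.02,0,0,0],
    [0,0,-0.07,0,0,0],
    [0,0,-0.13,0,0,0],
    [0,0,-0.18,0,0,0],
    [0,0,-0.202,0,0,0],
    [0,0,-0.202,0,0,0],
    [0,0,-0.202,0,0,0]
  ]
}}

```text
t: 25.82
tool_pos: [0.4604, -0.3249, 0.2389]
orientation: [-0.103, -3.139, -0.001]
force: [0.1, 0.4, -0.7]
opening: 0.0482
gripper_force: 0.0
```

```bash
python3 - <<'E'
from h import *
spacer(); slats(.018,frame=True); to(.5443,.2545,.24,.1325)
E
```

```text
spacer [ 0.3764 -0.1135  0.2743] err 0.695 size 0.0321 0.0572 frame mm [-158.8693  153.4803] dyaw 0.3393
spacer [ 0.459  -0.326  -0.0651] err 0.024 size 0.0354 0.0923 frame mm [-62.699  -53.1832] dyaw -0.0001
slat [ 0.5194 -0.3598 -0.0596] err 0.084 size 0.025 0.196 frame mm [ -0.1842 -82.9547]
t 26.02 pos [ 0.4602 -0.3247  0.2381] toolx 3.0763 | mm [-46.1 583.5  -1.1] deg [  0.11  -0.12 -11.34] | F [-0.1  0.2 -0.3] open 48.1 gf 0.0
```

{"fn": "carry_out", "kwargs": {
  "rows": [
    [-0.0461,0.5835,0,0,0,-11.3],
    [-0.0461,0.5835,0,0,0,-11.3],
    [-0.0461,0.5835,0,0,0,-11.3],
    [-0.0461,0.5835,0,0,0,-11.3],
    [-0.0461,0.5835,0,0,0,-11.3],
    [-0.0461,0.5835,0,0,0,-11.3],
    [-0.0461,0.5835,0,0,0,-11.3],
    [-0.0461,0.5835,0,0,0,-11.3],
    [-0.0461,0.5835,0,0,0,-11.3],
    [-0.0461,0.5835,0,0,0,-11.3],
    [-0.0461,0.5835,0,0,0,-11.3],
    [-0.0461,0.5835,0,0,0,-11.3]
  ],
  "jaw": 145
}}

```text
t: 27.52
tool_pos: [0.5449, 0.2526, 0.2393]
orientation: [0.206, -3.134, 0.001]
force: [1.2, 0.3, -0.3]
opening: 0.0398
gripper_force: 0.0
```

```bash
python3 - <<'E'
from h import *
slats(); to(.5443,.2540,.0065,.1325)
E
```

```text
slat [0.518  0.3715 0.125 ] err 0.043 size 0.234 0.027 frame mm 
slat [0.5519 0.3163 0.0832] err 0.033 size 0.239 0.027 frame mm 
slat [0.5442 0.2533 0.1374] err 0.032 size 0.024 0.238 frame mm 
t 27.62 pos [0.5451 0.2524 0.2397] toolx -3.0116 | mm [  0.6   1.8 233.2] deg [-0.03 -0.01 -0.14] | F [ 0.9 -0.   0.6] open 39.7 gf 0.0
```

{"fn": "carry_out", "kwargs": {
  "rows": [
    [0,0.001,0.05,0,0,0],
    [0,0.001,0.11,0,0,0],
    [0,0.001,0.16,0,0,0],
    [0,0.001,0.19,0,0,0],
    [0,0.001,0.212,0,0,0],
    [0,0.001,0.224,0,0,0],
    [0,0.001,0.231,0,0,0],
    [0,0.001,0.2325,0,0,0],
    [0,0.001,0.2325,0,0,0],
    [0,0.001,0.2325,0,0,0]
  ]
}}

```text
t: 28.88
tool_pos: [0.5454, 0.2553, 0.0081]
orientation: [-0.207, 3.133, 0.001]
force: [-1.0, -0.2, -0.2]
opening: 0.0403
gripper_force: 0.0
```

{"fn": "carry_out", "kwargs": {
  "rows": [
    [0,0,0,0,0,0],
    [0,0,0,0,0,0],
    [0,0,0,0,0,0],
    [0,0,0,0,0,0]
  ],
  "jaw": 215,
  "force": 20
}}

```text
t: 29.38
tool_pos: [0.5449, 0.2551, 0.0074]
orientation: [-0.207, 3.135, 0.0]
force: [-0.5, -0.2, 2.0]
opening: 0.0245
gripper_force: 20.0
```

{"fn": "carry_out", "kwargs": {
  "rows": [
    [0,0,-0.015,0,0,0],
    [0,0,-0.05,0,0,0],
    [0,0,-0.1,0,0,0],
    [0,0,-0.134,0,0,0],
    [0,0,-0.134,0,0,0],
    [0,0,-0.134,0,0,0]
  ]
}}

```text
t: 30.12
tool_pos: [0.5444, 0.2549, 0.1407]
orientation: [0.207, -3.134, 0.0]
force: [-0.1, -0.3, -0.4]
opening: 0.0249
gripper_force: 20.0
```

```bash
python3 - <<'E'
from h import *
tof(0,-.016,.14)
E
```

```text
t 30.12 pos [0.5444 0.2549 0.1407] toolx -3.0097 | mm [  92.3 -540.4    0.9] deg [-0.01 -0.03 11.28] | F [-0.1 -0.3 -0.4] open 24.9 gf 20.0
  in frame [-15.191  532.0047] z 140.74860147976463
```

{"fn": "carry_out", "kwargs": {
  "rows": [
    [0.092,-0.5405,-0.01,0,0,11.3],
    [0.092,-0.5405,-0.01,0,0,11.3],
    [0.092,-0.5405,-0.01,0,0,11.3],
    [0.092,-0.5405,-0.01,0,0,11.3],
    [0.092,-0.5405,-0.01,0,0,11.3],
    [0.092,-0.5405,-0.01,0,0,11.3],
    [0.092,-0.5405,-0.01,0,0,11.3],
    [0.092,-0.5405,-0.01,0,0,11.3],
    [0.092,-0.5405,-0.01,0,0,11.3],
    [0.092,-0.5405,-0.01,0,0,11.3],
    [0.092,-0.5405,0,0,0,11.3],
    [0.092,-0.5405,0,0,0,11.3]
  ]
}}

```text
t: 31.62
tool_pos: [0.5237, -0.2907, 0.1387]
orientation: [-0.1, -3.137, -0.004]
force: [-0.1, 1.3, -0.7]
opening: 0.0247
gripper_force: 20.0
```

```bash
python3 - <<'E'
from h import *
spacer(); tof(0,-.016,.027)
E
```

```text
spacer [ 0.4389 -0.3456  0.0832] err 0.017 size 0.0402 0.0907 frame mm [-81.4292 -74.0443] dyaw 0.1482
spacer [ 0.4554 -0.1797  1.508 ] err 0.703 size 0.1749 0.2857 frame mm [-75.7547  92.6032] dyaw 1.573
t 31.73 pos [ 0.5246 -0.2913  0.1404] toolx 3.078 | mm [  0.3  -1.8 113.4] deg [ 0.05 -0.07  0.08] | F [ 0.  -0.2 -1.3] open 24.9 gf 20.0
  in frame [  0.4907 -14.3281] z 140.43085365405892
```

The spacer has been knocked aside, so I'll look.

```bash
python3 - <<'E'
from h import *
cv2.imwrite('pics/w5.png',robot.read_camera('wrist')[:,:,::-1]); slats(.018,frame=True); tof(0,.08,.025)
E
```

```text
slat [ 0.4939 -0.2869  0.0446] err 0.418 size 0.043 0.309 frame mm [-30.4302 -11.9299]
slat [ 0.5126 -0.3715  0.0695] err 0.284 size 0.026 0.182 frame mm [ -6.2227 -95.1281]
t 31.88 pos [ 0.5251 -0.2922  0.1415] toolx 3.0774 | mm [  1.   95.2 116.5] deg [-0.01  0.02  0.04] | F [ 0.6 -0.4 -0.3] open 24.8 gf 20.0
  in frame [  1.0504 -15.1978] z 141.54299883102735
```

View pics/w5.png

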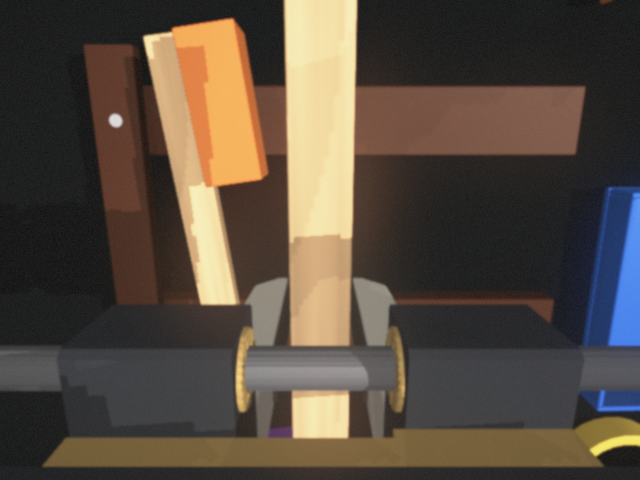

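Slat 1 was turned when the block was knocked. I'll park the held slat further out, then move the spacer aside, reset slat 1 and carry on.

{"fn": "carry_out", "kwargs": {
  "rows": [
    [0,0.05,0,0,0,0],
    [0,0.1,0.03,0,0,0],
    [0,0.105,0.07,0,0,0],
    [0,0.105,0.1,0,0,0],
    [0,0.105,0.11,0,0,0],
    [0,0.105,0.115,0,0,0],
    [0,0.105,0.1175,0,0,0],
    [0,0.105,0.1185,0,0,0],
    [0,0.105,0.119,0,0,0],
    [0,0.105,0.119,0,0,0]
  ]
}}

```text
t: 33.12
tool_pos: [0.5318, -0.1883, 0.0226]
orientation: [0.103, 3.139, -0.0]
force: [0.1, -0.0, -0.3]
opening: 0.0247
gripper_force: 20.0
```

{"fn": "carry_out", "kwargs": {
  "rows": [
    [0,0,0,0,0,0],
    [0,0,0,0,0,0],
    [0,0,0,0,0,0]
  ],
  "jaw": 145
}}

```text
t: 33.5
tool_pos: [0.5316, -0.1882, 0.0223]
orientation: [0.103, 3.14, -0.0]
force: [-0.2, -0.5, 0.8]
opening: 0.0401
gripper_force: 0.0
```

{"fn": "carry_out", "kwargs": {
  "rows": [
    [0,0,-0.03,0,0,0],
    [0,0,-0.09,0,0,0],
    [0,0,-0.15,0,0,0],
    [0.01,-0.06,-0.2,0,0,0],
    [0.03,-0.12,-0.215,0,0,0],
    [0.05,-0.15,-0.217,0,0,0],
    [0.05,-0.15,-0.217,0,0,0],
    [0.05,-0.15,-0.217,0,0,0]
  ]
}}

```text
t: 34.5
tool_pos: [0.4718, -0.3342, 0.2389]
orientation: [-0.104, -3.14, -0.001]
force: [0.7, -0.9, -0.1]
opening: 0.04
gripper_force: 0.0
```

```bash
python3 - <<'E'
from h import *
spacer(); slats(.018,frame=True); 
E
```

```text
spacer [ 0.4386 -0.3457  0.0793] err 0.029 size 0.0351 0.0901 frame mm [-81.7095 -74.1916] dyaw 0.1443
spacer [ 0.3779 -0.114   0.2766] err 0.702 size 0.0331 0.0572 frame mm [-157.3547  153.1375] dyaw 0.3416
slat [ 0.5119 -0.3717  0.0762] err 0.084 size 0.026 0.218 frame mm [ -6.9378 -95.3707]
slat [ 0.5304 -0.1886 -0.0674] err 0.029 size 0.166 0.03 frame mm [-0.3338 88.5188]
```

```bash
python3 - <<'E'
from h import *
to(.4390,-.3455,.0365,.0793)
E
```

```text
t 34.7 pos [ 0.4724 -0.3333  0.2388] toolx 3.078 | mm [ 32.5 -14.4 202.3] deg [ 0.04 -0.02 -8.19] | F [ 0.3 -0.8 -0.3] open 39.9 gf 0.0
```

{"fn": "carry_out", "kwargs": {
  "rows": [
    [0.0325,-0.0145,0.02,0,0,-4],
    [0.0325,-0.0145,0.08,0,0,-8.2],
    [0.0325,-0.0145,0.13,0,0,-8.2],
    [0.0325,-0.0145,0.17,0,0,-8.2],
    [0.0325,-0.0145,0.188,0,0,-8.2],
    [0.0325,-0.0145,0.198,0,0,-8.2],
    [0.0325,-0.0145,0.202,0,0,-8.2],
    [0.0325,-0.0145,0.202,0,0,-8.2],
    [0.0325,-0.0145,0.202,0,0,-8.2]
  ],
  "jaw": 123
}}

```text
t: 35.83
tool_pos: [0.4392, -0.3476, 0.0385]
orientation: [-0.122, 3.138, -0.002]
force: [-0.2, -0.9, -0.2]
opening: 0.0484
gripper_force: 0.0
```

{"fn": "carry_out", "kwargs": {
  "rows": [
    [0,0,0,0,0,0],
    [0,0,0,0,0,0],
    [0,0,0,0,0,0],
    [0,0,0,0,0,0]
  ],
  "jaw": 200,
  "force": 25
}}

```text
t: 36.33
tool_pos: [0.4387, -0.3469, 0.0378]
orientation: [-0.122, 3.139, -0.0]
force: [-0.6, 3.1, 5.7]
opening: 0.0346
gripper_force: 25.0
```

```bash
python3 - <<'E'
from h import *
tof(-.062,-.005,.08)
E
```

```text
t 36.33 pos [ 0.4387 -0.3469  0.0378] toolx -3.0638 | mm [-29.4  66.9 -42.2] deg [-0.01  0.02  8.18] | F [-0.6  3.1  5.7] open 34.6 gf 25.0
  in frame [-81.5679 -75.3586] z 37.750915982446706
```

{"fn": "carry_out", "kwargs": {
  "rows": [
    [0,0,-0.02,0,0,0],
    [-0.005,0.005,-0.045,0,0,2],
    [-0.02,0.035,-0.045,0,0,6],
    [-0.029,0.06,-0.04,0,0,8.2],
    [-0.029,0.06,-0.025,0,0,8.2],
    [-0.029,0.06,-0.01,0,0,8.2],
    [-0.029,0.06,-0.003,0,0,8.2],
    [-0.029,0.06,0,0,0,8.2],
    [-0.029,0.06,0,0,0,8.2]
  ]
}}

```text
t: 37.45
tool_pos: [0.4622, -0.2852, 0.0377]
orientation: [-0.103, -3.139, -0.001]
force: [-4.4, 2.9, 7.4]
opening: 0.0348
gripper_force: 25.0
```

{"fn": "carry_out", "kwargs": {
  "rows": [
    [0,0,0,0,0,0],
    [0,0,0,0,0,0],
    [0,0,0,0,0,0]
  ],
  "jaw": 123
}}

```text
t: 37.83
tool_pos: [0.4627, -0.285, 0.0372]
orientation: [0.103, 3.14, -0.0]
force: [-0.4, 0.5, -0.8]
opening: 0.0481
gripper_force: 0.0
```

{"fn": "carry_out", "kwargs": {
  "rows": [
    [0,0,-0.03,0,0,0],
    [0,-0.02,-0.09,0,0,0],
    [-0.01,-0.06,-0.15,0,0,0],
    [-0.02,-0.08,-0.19,0,0,0],
    [-0.02,-0.08,-0.2,0,0,0],
    [-0.02,-0.08,-0.2,0,0,0],
    [-0.02,-0.08,-0.2,0,0,0]
  ]
}}

```text
t: 38.7
tool_pos: [0.4767, -0.3647, 0.2349]
orientation: [-0.102, -3.137, -0.004]
force: [-1.0, 0.1, -0.2]
opening: 0.0483
gripper_force: 0.0
```

```bash
python3 - <<'E'
from h import *
spacer(); slats(.018,save='pics/w6.png',frame=True);tof(0,-.0825,.24)
E
```

```text
spacer [ 0.4615 -0.2855 -0.0678] err 0.022 size 0.0916 0.0413 frame mm [-62.8075 -12.563 ] dyaw -0.0028
spacer [ 0.3704 -0.0938  0.3145] err 0.153 size 0.0326 0.0596 frame mm [-166.1772  172.7695] dyaw 0.3795
spacer [ 0.5225 -0.2057 -0.0777] err 0.761 size 0.1594 0.0275 frame mm [-7.1385 70.9998] dyaw -0.0127
slat [ 0.5123 -0.3722  0.073 ] err 0.043 size 0.025 0.221 frame mm [ -6.4668 -95.7734]
slat [ 0.5308 -0.1886 -0.0646] err 0.061 size 0.17 0.029 frame mm [-0.001  88.5689]
t 38.9 pos [ 0.477  -0.3651  0.2358] toolx 3.0767 | mm [-42.2   8.5  -4.3] deg [ 0.08 -0.1   0.01] | F [-0.7 -0.4 -0.9] open 47.8 gf 0.0
  in frame [-42.1836 -91.0131] z 235.79295559067026
```

View pics/w6.png

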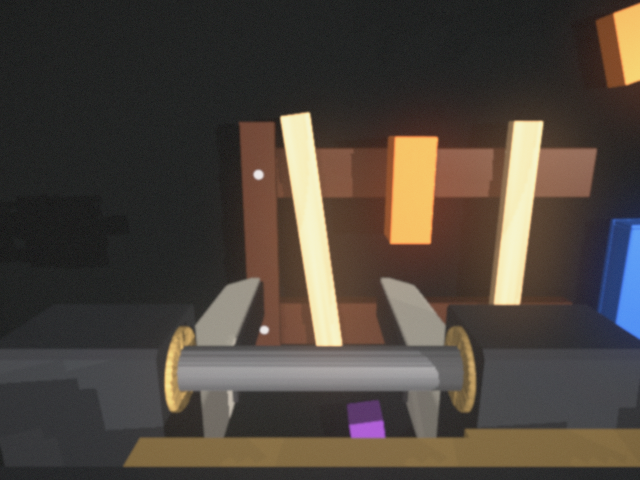

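```bash
python3 - <<'E'
from h import *
to(.5472,-.3692,.0215,.073)
E
```

```text
t 38.9 pos [ 0.477  -0.3651  0.2358] toolx 3.0767 | mm [-70.7   0.1 214.2] deg [ 0.09 -0.1  -7.9 ] | F [-0.7 -0.4 -0.9] open 47.8 gf 0.0
```

{"fn": "carry_out", "kwargs": {
  "rows": [
    [-0.05,0,0.01,0,0,-4],
    [-0.0707,0,0.06,0,0,-7.9],
    [-0.0707,0,0.12,0,0,-7.9],
    [-0.0707,0,0.16,0,0,-7.9],
    [-0.0707,0,0.18,0,0,-7.9],
    [-0.0707,0,0.18,0,0,-7.9]
  ],
  "jaw": 162
}}

```text
t: 39.65
tool_pos: [0.5472, -0.3698, 0.0558]
orientation: [0.114, -3.137, -0.003]
force: [0.7, -1.2, -0.3]
opening: 0.0336
gripper_force: 0.0
```

```bash
python3 - <<'E'
from h import *
to(.5472,-.3692,.0215,.073)
E
```

```text
t 39.65 pos [ 0.5472 -0.3698  0.0558] toolx -3.069 | mm [-0.2  0.5 34.3] deg [ 0.11 -0.12 -0.02] | F [ 0.7 -1.2 -0.3] open 33.6 gf 0.0
```

{"fn": "carry_out", "kwargs": {
  "rows": [
    [0,0.0005,0.012,0,0,0],
    [0,0.0005,0.022,0,0,0],
    [0,0.0005,0.03,0,0,0],
    [0,0.0005,0.034,0,0,0],
    [0,0.0005,0.034,0,0,0]
  ]
}}

```text
t: 40.28
tool_pos: [0.5477, -0.3699, 0.0228]
orientation: [0.114, -3.139, -0.001]
force: [0.2, 0.2, -0.1]
opening: 0.0337
gripper_force: 0.0
```

{"fn": "carry_out", "kwargs": {
  "rows": [
    [0,0,0,0,0,0],
    [0,0,0,0,0,0],
    [0,0,0,0,0,0],
    [0,0,0,0,0,0]
  ],
  "jaw": 215,
  "force": 20
}}

```text
t: 40.78
tool_pos: [0.5482, -0.3703, 0.0237]
orientation: [-0.114, 3.139, -0.001]
force: [0.1, 0.4, 1.5]
opening: 0.0251
gripper_force: 20.0
```

{"fn": "carry_out", "kwargs": {
  "rows": [
    [0,0,-0.005,0,0,0],
    [0,0,-0.01,0,0,0],
    [0,0,-0.01,0,0,0]
  ]
}}

```text
t: 41.15
tool_pos: [0.5484, -0.3704, 0.0341]
orientation: [-0.114, 3.139, -0.001]
force: [-0.5, 0.1, -0.4]
opening: 0.0251
gripper_force: 20.0
```

```bash
python3 - <<'E'
from h import *
tof(.035,-.0825,.032)
E
```

```text
t 41.15 pos [ 0.5484 -0.3704  0.0341] toolx -3.069 | mm [-6.8  8.3  2.1] deg [-0.04  0.06  7.88] | F [-0.5  0.1 -0.4] open 25.1 gf 20.0
  in frame [ 29.4245 -91.6795] z 34.07023539382172
```

{"fn": "carry_out", "kwargs": {
  "rows": [
    [-0.003,0.003,0,0,0,3],
    [-0.006,0.006,0,0,0,6],
    [-0.0077,0.0083,0,0,0,7.9],
    [-0.0077,0.0083,0.004,0,0,7.9],
    [-0.0077,0.0083,0.008,0,0,7.9],
    [-0.0077,0.0083,0.0095,0,0,7.9],
    [-0.0077,0.0083,0.0095,0,0,7.9],
    [-0.0077,0.0083,0.0095,0,0,7.9]
  ]
}}

```text
t: 42.15
tool_pos: [0.5549, -0.3613, 0.0237]
orientation: [-0.103, -3.14, -0.0]
force: [-1.0, -0.1, 0.4]
opening: 0.0249
gripper_force: 20.0
```

```bash
python3 - <<'E'
from h import *
tof(.036,-.0825,.0237); 
E
```

```text
t 42.15 pos [ 0.5549 -0.3613  0.0237] toolx 3.0763 | mm [-0.7 -0.3 -0. ] deg [-0.   -0.01 -0.02] | F [-1.  -0.1  0.4] open 24.9 gf 20.0
  in frame [ 35.3474 -82.1917] z 23.684924002213812
```

{"fn": "carry_out", "kwargs": {
  "rows": [
    [0,-0.0004,0.0002,0,0,0],
    [0,-0.0004,0.0004,0,0,0]
  ]
}}

```text
t: 42.4
tool_pos: [0.5551, -0.3615, 0.0237]
orientation: [-0.102, -3.14, -0.0]
force: [-2.6, 3.6, 4.9]
opening: 0.0245
gripper_force: 20.0
```

{"fn": "carry_out", "kwargs": {
  "rows": [
    [0,0,0,0,0,0],
    [0,0,0,0,0,0],
    [0,0,0,0,0,0]
  ],
  "jaw": 145
}}

```text
t: 42.78
tool_pos: [0.555, -0.3617, 0.0232]
orientation: [0.103, 3.14, -0.0]
force: [-0.2, 0.3, 0.3]
opening: 0.0397
gripper_force: 0.0
```

{"fn": "carry_out", "kwargs": {
  "rows": [
    [0,0,-0.02,0,0,0],
    [0.02,0.02,-0.07,0,0,0],
    [0.06,0.04,-0.12,0,0,0],
    [0.08,0.05,-0.16,0,0,0],
    [0.08,0.05,-0.18,0,0,0],
    [0.08,0.05,-0.18,0,0,0],
    [0.08,0.05,-0.18,0,0,0]
  ],
  "jaw": 123
}}

```text
t: 43.65
tool_pos: [0.4783, -0.3064, 0.2016]
orientation: [-0.103, -3.138, -0.002]
force: [0.2, 0.3, 0.3]
opening: 0.0482
gripper_force: 0.0
```

```bash
python3 - <<'E'
from h import *
slats(.018,frame=True); spacer(); tof(-.0622,-.0123,.037)
E
```

```text
slat [ 0.5306 -0.1885 -0.0623] err 0.026 size 0.172 0.029 frame mm [-0.1788 88.7059]
slat [ 0.5188 -0.3596 -0.0688] err 0.024 size 0.026 0.193 frame mm [ -0.8603 -82.7813]
spacer [ 0.3788 -0.1135  0.2718] err 0.652 size 0.0336 0.0563 frame mm [-156.5327  153.6974] dyaw 0.3368
spacer [ 0.4618 -0.2858 -0.0641] err 0.025 size 0.0346 0.089 frame mm [-62.4467 -12.8674] dyaw 0.0009
spacer [ 0.5464 -0.0589  0.5582] err 0.23 size 0.0606 0.0953 frame mm [  7.2134 219.0123] dyaw 0.6232
t 43.85 pos [ 0.478  -0.3061  0.2012] toolx 3.0763 | mm [ 16.7  19.5 164.3] deg [ 0.11 -0.16 -0.02] | F [ 0.2 -0.3 -0. ] open 48.3 gf 0.0
  in frame [-45.0518 -32.0964] z 201.24197501226865
```

{"fn": "carry_out", "kwargs": {
  "rows": [
    [0.017,0.0193,0.03,0,0,0],
    [0.017,0.0193,0.09,0,0,0],
    [0.017,0.0193,0.13,0,0,0],
    [0.017,0.0193,0.15,0,0,0],
    [0.017,0.0193,0.16,0,0,0],
    [0.017,0.0193,0.164,0,0,0],
    [0.017,0.0193,0.164,0,0,0],
    [0.017,0.0193,0.164,0,0,0]
  ]
}}

```text
t: 44.85
tool_pos: [0.4635, -0.2867, 0.0405]
orientation: [0.103, 3.138, -0.002]
force: [0.6, 0.5, -0.2]
opening: 0.0479
gripper_force: 0.0
```

{"fn": "carry_out", "kwargs": {
  "rows": [
    [0,0,0,0,0,0],
    [0,0,0,0,0,0],
    [0,0,0,0,0,0],
    [0,0,0,0,0,0]
  ],
  "jaw": 200,
  "force": 25
}}

```text
t: 45.35
tool_pos: [0.4631, -0.2863, 0.0399]
orientation: [0.102, 3.139, -0.0]
force: [-0.9, 2.3, 5.0]
opening: 0.0349
gripper_force: 25.0
```

{"fn": "carry_out", "kwargs": {
  "rows": [
    [0,0,-0.001,0,0,0],
    [0,0,-0.002,0,0,0],
    [0,0,-0.002,0,0,0]
  ]
}}

```text
t: 45.72
tool_pos: [0.4625, -0.2861, 0.0411]
orientation: [-0.103, -3.14, -0.0]
force: [-0.6, 0.4, -1.3]
opening: 0.035
gripper_force: 25.0
```

```bash
python3 - <<'E'
from h import *
tof(-.062,-.0500,.039)
E
```

```text
t 45.73 pos [ 0.4625 -0.2861  0.0411] toolx 3.0762 | mm [  0.2 -36.9   2.1] deg [ 0.01 -0.02 -0.02] | F [-0.6  0.4 -1.3] open 35.0 gf 25.0
  in frame [-61.7423 -13.0935] z 41.07218999585782
```

{"fn": "carry_out", "kwargs": {
  "rows": [
    [0,-0.01,-0.001,0,0,0],
    [0,-0.025,-0.001,0,0,0],
    [0,-0.035,-0.001,0,0,0],
    [0,-0.037,0,0,0,0],
    [0,-0.038,0,0,0,0],
    [0,-0.039,0,0,0,0],
    [0,-0.039,0.0008,0,0,0],
    [0,-0.039,0.0014,0,0,0],
    [0,-0.039,0.0014,0,0,0]
  ]
}}

```text
t: 46.85
tool_pos: [0.4603, -0.3249, 0.0399]
orientation: [-0.102, -3.14, 0.0]
force: [0.2, -0.8, -0.7]
opening: 0.0349
gripper_force: 25.0
```

```bash
python3 - <<'E'
from h import *
tof(-.062,-.0524,.0399)
E
```

```text
t 46.85 pos [ 0.4603 -0.3249  0.0399] toolx 3.0765 | mm [ 0.5 -0.4  0. ] deg [-0. -0. -0.] | F [ 0.2 -0.8 -0.7] open 34.9 gf 25.0
  in frame [-61.4993 -52.018 ] z 39.935441351701954
```

{"fn": "carry_out", "kwargs": {
  "rows": [
    [0,-0.0004,0,0,0,0],
    [0,-0.0004,0.0005,0,0,0],
    [0,-0.0004,0.0005,0,0,0]
  ]
}}

```text
t: 47.22
tool_pos: [0.4603, -0.3254, 0.0399]
orientation: [0.103, 3.14, 0.0]
force: [-2.0, 2.7, 4.8]
opening: 0.035
gripper_force: 25.0
```

{"fn": "carry_out", "kwargs": {
  "rows": [
    [0,0,0,0,0,0],
    [0,0,0,0,0,0],
    [0,0,0,0,0,0]
  ],
  "jaw": 123
}}

```text
t: 47.6
tool_pos: [0.4601, -0.3255, 0.0393]
orientation: [-0.103, -3.14, 0.0]
force: [-0.9, 0.3, 0.8]
opening: 0.0481
gripper_force: 0.0
```

{"fn": "carry_out", "kwargs": {
  "rows": [
    [0,0,-0.02,0,0,0],
    [0,0.01,-0.07,0,0,0],
    [-0.02,0.05,-0.1,0,0,0],
    [-0.0615,0.1,-0.1,0,0,0],
    [-0.0615,0.1415,-0.09,0,0,0],
    [-0.0615,0.1415,-0.05,0,0,0],
    [-0.0615,0.1415,-0.03,0,0,0],
    [-0.0615,0.1415,-0.03,0,0,0]
  ],
  "jaw": 145
}}

```text
t: 48.6
tool_pos: [0.5295, -0.1882, 0.0684]
orientation: [-0.103, -3.137, -0.002]
force: [-0.9, -0.4, 0.6]
opening: 0.0401
gripper_force: 0.0
```

```bash
python3 - <<'E'
from h import *
tof(0,.089,.0220)
E
```

```text
t 48.6 pos [ 0.5295 -0.1882  0.0684] toolx 3.0757 | mm [-1.4  0.  46.4] deg [ 0.06 -0.17 -0.05] | F [-0.9 -0.4  0.6] open 40.1 gf 0.0
  in frame [-1.242  88.9367] z 68.35668979035638
```

{"fn": "carry_out", "kwargs": {
  "rows": [
    [-0.0014,0,0.02,0,0,0],
    [-0.0014,0,0.035,0,0,0],
    [-0.0014,0,0.043,0,0,0],
    [-0.0014,0,0.046,0,0,0],
    [-0.0014,0,0.046,0,0,0]
  ]
}}

```text
t: 49.22
tool_pos: [0.5322, -0.1884, 0.0235]
orientation: [-0.103, -3.14, 0.0]
force: [-0.6, 1.3, 0.3]
opening: 0.04
gripper_force: 0.0
```

{"fn": "carry_out", "kwargs": {
  "rows": [
    [0,0,0,0,0,0],
    [0,0,0,0,0,0],
    [0,0,0,0,0,0],
    [0,0,0,0,0,0]
  ],
  "jaw": 215,
  "force": 20
}}

```text
t: 49.72
tool_pos: [0.5326, -0.1885, 0.024]
orientation: [0.103, 3.139, -0.001]
force: [0.6, 1.1, 3.3]
opening: 0.0244
gripper_force: 20.0
```

{"fn": "carry_out", "kwargs": {
  "rows": [
    [0,0,-0.006,0,0,0],
    [0,-0.01,-0.01,0,0,0],
    [0,-0.04,-0.01,0,0,0],
    [0,-0.07,-0.01,0,0,0],
    [0,-0.09,-0.01,0,0,0],
    [0,-0.1,-0.01,0,0,0],
    [0,-0.104,-0.01,0,0,0],
    [0,-0.104,-0.006,0,0,0],
    [0,-0.104,-0.003,0,0,0],
    [0,-0.104,-0.003,0,0,0]
  ]
}}

```text
t: 50.98
tool_pos: [0.5251, -0.2913, 0.0258]
orientation: [-0.101, -3.139, -0.001]
force: [0.3, 0.2, -0.2]
opening: 0.0248
gripper_force: 20.0
```

```bash
python3 - <<'E'
from h import *
tof(0,-.0225,.0223); spacer()
E
```

```text
t 50.98 pos [ 0.5251 -0.2913  0.0258] toolx 3.077 | mm [ 1.1 -8.2  3.5] deg [ 0.04 -0.06  0.02] | F [ 0.3  0.2 -0.2] open 24.8 gf 20.0
  in frame [  1.0598 -14.2556] z 25.80377741629282
spacer [ 0.4589 -0.3256 -0.0679] err 0.014 size 0.0386 0.0887 frame mm [-62.786  -52.7486] dyaw -0.0029
```

{"fn": "carry_out", "kwargs": {
  "rows": [
    [0,-0.002,0.0005,0,0,0],
    [0,-0.004,0.001,0,0,0],
    [0,-0.006,0.001,0,0,0],
    [0,-0.0068,0.001,0,0,0],
    [0,-0.0068,0.001,0,0,0],
    [0,-0.0068,0.001,0,0,0]
  ]
}}

```text
t: 51.82
tool_pos: [0.525, -0.2989, 0.0254]
orientation: [-0.103, -3.14, -0.0]
force: [0.5, -0.5, -0.8]
opening: 0.0246
gripper_force: 20.0
```

```bash
python3 - <<'E'
from h import *
tof(0,-.0224,.024); spacer()
E
```

```text
t 51.83 pos [ 0.525  -0.2989  0.0254] toolx 3.0763 | mm [ 1.4 -0.6  1.4] deg [ 0.   -0.   -0.02] | F [ 0.5 -0.5 -0.8] open 24.6 gf 20.0
  in frame [  1.381  -21.8481] z 25.43459899416525
spacer [ 0.4587 -0.3256 -0.0674] err 0.013 size 0.0368 0.0878 frame mm [-62.9895 -52.8188] dyaw -0.0024
```

{"fn": "carry_out", "kwargs": {
  "rows": [
    [0,-0.0004,0.0005,0,0,0],
    [0,-0.0006,0.001,0,0,0],
    [0,-0.0006,0.0017,0,0,0],
    [0,-0.0006,0.0017,0,0,0]
  ]
}}

```text
t: 52.42
tool_pos: [0.5249, -0.2996, 0.024]
orientation: [-0.103, -3.14, 0.0]
force: [-2.0, 1.4, 2.8]
opening: 0.0248
gripper_force: 20.0
```

```bash
python3 - <<'E'
from h import *
tof(0,-.0225,.024)
E
```

```text
t 52.42 pos [ 0.5249 -0.2996  0.024 ] toolx 3.0762 | mm [ 1.4  0.  -0. ] deg [-0.   -0.   -0.02] | F [-2.   1.4  2.8] open 24.8 gf 20.0
  in frame [  1.3914 -22.5223] z 23.97176985841502
```

{"fn": "carry_out", "kwargs": {
  "rows": [
    [0,0,0,0,0,0],
    [0,0,0,0,0,0],
    [0,0,0,0,0,0]
  ],
  "jaw": 145
}}

```text
t: 52.8
tool_pos: [0.5249, -0.2995, 0.0236]
orientation: [-0.103, -3.14, -0.0]
force: [0.1, 0.7, -0.7]
opening: 0.0399
gripper_force: 0.0
```

{"fn": "carry_out", "kwargs": {
  "rows": [
    [0,0,-0.02,0,0,0],
    [0.01,-0.005,-0.07,0,0,0],
    [0.04,-0.02,-0.09,0,0,0],
    [0.063,-0.0299,-0.09,0,0,0],
    [0.063,-0.0299,-0.085,0,0,0],
    [0.063,-0.0299,-0.085,0,0,0]
  ],
  "jaw": 123
}}

```text
t: 53.55
tool_pos: [0.4603, -0.325, 0.1089]
orientation: [0.103, 3.14, 0.0]
force: [-0.8, 1.0, 0.4]
opening: 0.0486
gripper_force: 0.0
```

```bash
python3 - <<'E'
from h import *
spacer(); tof(-.062,-.0524,.037)
E
```

```text
spacer [ 0.459  -0.3256 -0.0661] err 0.018 size 0.0349 0.0936 frame mm [-62.7154 -52.8067] dyaw -0.0011
t 53.65 pos [ 0.4606 -0.3248  0.1087] toolx 3.0768 | mm [ 0.9 -0.5 71.7] deg [ 0.02 -0.    0.01] | F [ 0.3 -0.4  0.4] open 48.0 gf 0.0
  in frame [-61.1271 -51.8968] z 108.70919048470824
```

{"fn": "carry_out", "kwargs": {
  "rows": [
    [0.0005,-0.0004,0.04,0,0,0],
    [0.0005,-0.0004,0.058,0,0,0],
    [0.0005,-0.0004,0.067,0,0,0],
    [0.0005,-0.0004,0.0712,0,0,0],
    [0.0005,-0.0004,0.0712,0,0,0]
  ]
}}

```text
t: 54.28
tool_pos: [0.46, -0.3259, 0.0381]
orientation: [0.102, 3.139, -0.001]
force: [0.2, 0.3, 0.5]
opening: 0.0479
gripper_force: 0.0
```

{"fn": "carry_out", "kwargs": {
  "rows": [
    [0,0,0,0,0,0],
    [0,0,0,0,0,0],
    [0,0,0,0,0,0],
    [0,0,0,0,0,0]
  ],
  "jaw": 200,
  "force": 25
}}

```text
t: 54.78
tool_pos: [0.46, -0.3259, 0.0383]
orientation: [0.103, 3.139, -0.001]
force: [-1.6, 2.3, 5.2]
opening: 0.0349
gripper_force: 25.0
```

{"fn": "carry_out", "kwargs": {
  "rows": [
    [0,0,-0.01,0,0,0],
    [0,0,-0.04,0,0,0],
    [0,0.03,-0.042,0,0,0],
    [0,0.063,-0.042,0,0,0],
    [0,0.063,-0.035,0,0,0],
    [0,0.063,-0.02,0,0,0],
    [0,0.063,-0.008,0,0,0],
    [0,0.063,-0.004,0,0,0],
    [0,0.063,-0.0015,0,0,0],
    [0,0.063,-0.0015,0,0,0]
  ]
}}

```text
t: 56.02
tool_pos: [0.4638, -0.263, 0.0391]
orientation: [0.103, 3.14, -0.0]
force: [-0.4, -0.4, -1.1]
opening: 0.0347
gripper_force: 25.0
```

```bash
python3 - <<'E'
from h import *
tof(-.062,.0076,.0385)
E
```

```text
t 56.02 pos [ 0.4638 -0.263   0.0391] toolx 3.0759 | mm [-0.  -2.3  0.6] deg [-0.    0.01 -0.04] | F [-0.4 -0.4 -1.1] open 34.7 gf 25.0
  in frame [-62.0052   9.9484] z 39.107876530344285
```

{"fn": "carry_out", "kwargs": {
  "rows": [
    [0,-0.001,0,0,0,0],
    [0,-0.002,0,0,0,0],
    [0,-0.0023,0.0005,0,0,0],
    [0,-0.0023,0.0013,0,0,0],
    [0,-0.0023,0.0013,0,0,0]
  ]
}}

```text
t: 56.65
tool_pos: [0.4637, -0.2652, 0.0384]
orientation: [0.103, 3.14, -0.0]
force: [-1.5, 1.5, 4.9]
opening: 0.0347
gripper_force: 25.0
```

{"fn": "carry_out", "kwargs": {
  "rows": [
    [0,0,0,0,0,0],
    [0,0,0,0,0,0],
    [0,0,0,0,0,0]
  ],
  "jaw": 123
}}

```text
t: 57.02
tool_pos: [0.4635, -0.265, 0.0376]
orientation: [-0.103, -3.14, -0.0]
force: [-0.4, 0.3, 0.3]
opening: 0.048
gripper_force: 0.0
```

{"fn": "carry_out", "kwargs": {
  "rows": [
    [0,0,-0.02,0,0,0],
    [0,0,-0.07,0,0,0],
    [0,0,-0.13,0,0,0],
    [0,0,-0.18,0,0,0],
    [0,0,-0.202,0,0,0],
    [0,0,-0.202,0,0,0],
    [0,0,-0.202,0,0,0]
  ]
}}

```text
t: 57.9
tool_pos: [0.463, -0.2646, 0.238]
orientation: [-0.103, -3.138, -0.002]
force: [-1.1, -0.5, -0.8]
opening: 0.0482
gripper_force: 0.0
```

```bash
python3 - <<'E'
from h import *
spacer(); slats(.018,frame=True); to(.5518,.3172,.24,.084)
E
```

```text
spacer [ 0.3768 -0.1084  0.2831] err 0.776 size 0.0293 0.0569 frame mm [-158.8609  158.5673] dyaw 0.3481
spacer [ 0.4629 -0.2653 -0.077 ] err 0.033 size 0.0354 0.0915 frame mm [-62.7455   7.6857] dyaw -0.012
slat [ 0.5181 -0.3603 -0.0649] err 0.027 size 0.028 0.147 frame mm [ -1.4738 -83.6116]
slat [ 0.5228 -0.2997 -0.0612] err 0.067 size 0.026 0.194 frame mm [ -0.7169 -22.7658]
t 58.1 pos [ 0.4629 -0.2646  0.238 ] toolx 3.0763 | mm [-50.7 586.4  -1.3] deg [ 0.09 -0.13 -8.55] | F [0.5 0.2 0. ] open 48.3 gf 0.0
```

{"fn": "carry_out", "kwargs": {
  "rows": [
    [-0.0507,0.5864,0,0,0,-8.5],
    [-0.0507,0.5864,0,0,0,-8.5],
    [-0.0507,0.5864,0,0,0,-8.5],
    [-0.0507,0.5864,0,0,0,-8.5],
    [-0.0507,0.5864,0,0,0,-8.5],
    [-0.0507,0.5864,0,0,0,-8.5],
    [-0.0507,0.5864,0,0,0,-8.5],
    [-0.0507,0.5864,0,0,0,-8.5],
    [-0.0507,0.5864,0,0,0,-8.5],
    [-0.0507,0.5864,0,0,0,-8.5],
    [-0.0507,0.5864,0,0,0,-8.5],
    [-0.0507,0.5864,0,0,0,-8.5]
  ],
  "jaw": 145
}}

```text
t: 59.6
tool_pos: [0.5522, 0.316, 0.2389]
orientation: [0.13, -3.138, 0.002]
force: [-0.1, -0.1, 0.4]
opening: 0.0398
gripper_force: 0.0
```

```bash
python3 - <<'E'
from h import *
slats(); to(.5518,.3170,.0065,.0837)
E
```

```text
slat [0.5516 0.3162 0.0836] err 0.02 size 0.239 0.025 frame mm 
slat [0.5177 0.3716 0.1233] err 0.04 size 0.027 0.225 frame mm 
t 59.7 pos [0.5525 0.3155 0.2396] toolx -3.0599 | mm [  0.5   1.6 233.1] deg [-0.02 -0.02 -0.11] | F [ 0.1  0.6 -0.4] open 40.1 gf 0.0
```

{"fn": "carry_out", "kwargs": {
  "rows": [
    [0,0.0005,0.05,0,0,0],
    [0,0.0005,0.11,0,0,0],
    [0,0.0005,0.16,0,0,0],
    [0,0.0005,0.19,0,0,0],
    [0,0.0005,0.212,0,0,0],
    [0,0.0005,0.224,0,0,0],
    [0,0.0005,0.231,0,0,0],
    [0,0.0005,0.2328,0,0,0],
    [0,0.0005,0.2328,0,0,0],
    [0,0.0005,0.2328,0,0,0]
  ]
}}

```text
t: 60.95
tool_pos: [0.553, 0.3177, 0.0079]
orientation: [-0.131, 3.138, 0.001]
force: [0.4, -0.5, -0.1]
opening: 0.04
gripper_force: 0.0
```

{"fn": "carry_out", "kwargs": {
  "rows": [
    [0,0,0,0,0,0],
    [0,0,0,0,0,0],
    [0,0,0,0,0,0],
    [0,0,0,0,0,0]
  ],
  "jaw": 215,
  "force": 20
}}

```text
t: 61.45
tool_pos: [0.5525, 0.3174, 0.0072]
orientation: [-0.13, 3.139, 0.0]
force: [-0.3, 0.1, 1.7]
opening: 0.0248
gripper_force: 20.0
```

{"fn": "carry_out", "kwargs": {
  "rows": [
    [0,0,-0.015,0,0,0],
    [0,0,-0.05,0,0,0],
    [0,0,-0.1,0,0,0],
    [0,0,-0.134,0,0,0],
    [0,0,-0.134,0,0,0],
    [0,0,-0.134,0,0,0]
  ]
}}

```text
t: 62.2
tool_pos: [0.552, 0.3171, 0.1404]
orientation: [0.13, -3.138, 0.0]
force: [-0.2, -0.4, -0.8]
opening: 0.0248
gripper_force: 20.0
```

```bash
python3 - <<'E'
from h import *
tof(0,.045,.14)
E
```

```text
t 62.2 pos [0.552  0.3171 0.1404] toolx -3.0586 | mm [  69.5 -545.3    0.6] deg [-0.02 -0.04  8.48] | F [-0.2 -0.4 -0.8] open 24.8 gf 20.0
  in frame [-11.6633 594.5893] z 140.41665259332177
```

{"fn": "carry_out", "kwargs": {
  "rows": [
    [0.0695,-0.545,-0.01,0,0,8.5],
    [0.0695,-0.545,-0.01,0,0,8.5],
    [0.0695,-0.545,-0.01,0,0,8.5],
    [0.0695,-0.545,-0.01,0,0,8.5],
    [0.0695,-0.545,-0.01,0,0,8.5],
    [0.0695,-0.545,-0.01,0,0,8.5],
    [0.0695,-0.545,-0.01,0,0,8.5],
    [0.0695,-0.545,-0.01,0,0,8.5],
    [0.0695,-0.545,-0.01,0,0,8.5],
    [0.0695,-0.545,-0.01,0,0,8.5],
    [0.0695,-0.545,0,0,0,8.5],
    [0.0695,-0.545,0,0,0,8.5]
  ]
}}

```text
t: 63.7
tool_pos: [0.5272, -0.2296, 0.1385]
orientation: [-0.1, -3.137, -0.003]
force: [-0.8, 0.3, -0.5]
opening: 0.0246
gripper_force: 20.0
```

```bash
python3 - <<'E'
from h import *
spacer(); tof(0,.045,.027)
E
```

```text
spacer [ 0.4631 -0.2655 -0.0653] err 0.027 size 0.037 0.0904 frame mm [-62.551    7.4408] dyaw -0.0003
t 63.8 pos [ 0.5281 -0.23    0.1401] toolx 3.0781 | mm [ -0.1  -2.1 113.1] deg [ 0.04 -0.08  0.08] | F [-0.5 -0.6  0.4] open 25.0 gf 20.0
  in frame [ 0.0313 47.0543] z 140.08199089685084
```

{"fn": "carry_out", "kwargs": {
  "rows": [
    [0,0,0.05,0,0,0],
    [0,0,0.09,0,0,0],
    [0,0,0.105,0,0,0],
    [0,0,0.112,0,0,0],
    [0,-0.003,0.115,0,0,0],
    [0,-0.005,0.116,0,0,0],
    [0,-0.007,0.1165,0,0,0],
    [0,-0.0075,0.1165,0,0,0],
    [0,-0.0075,0.1165,0,0,0],
    [0,-0.0075,0.1165,0,0,0]
  ]
}}

```text
t: 65.05
tool_pos: [0.5278, -0.2391, 0.0245]
orientation: [-0.103, -3.14, 0.0]
force: [0.3, -0.3, -0.6]
opening: 0.0245
gripper_force: 20.0
```

```bash
python3 - <<'E'
from h import *
tof(0,.0375,.0222)
E
```

```text
t 65.05 pos [ 0.5278 -0.2391  0.0245] toolx 3.0762 | mm [ 0.3 -0.5  2.3] deg [-0.   -0.   -0.02] | F [ 0.3 -0.3 -0.6] open 24.5 gf 20.0
  in frame [ 0.3177 38.    ] z 24.480519459271722
```

{"fn": "carry_out", "kwargs": {
  "rows": [
    [0,-0.0003,0.001,0,0,0],
    [0,-0.0005,0.002,0,0,0],
    [0,-0.0005,0.0026,0,0,0],
    [0,-0.0005,0.0026,0,0,0]
  ]
}}

```text
t: 65.55
tool_pos: [0.5278, -0.2394, 0.0221]
orientation: [-0.102, -3.14, -0.0]
force: [-1.3, 1.9, 4.8]
opening: 0.0249
gripper_force: 20.0
```

{"fn": "carry_out", "kwargs": {
  "rows": [
    [0,0,0,0,0,0],
    [0,0,0,0,0,0],
    [0,0,0,0,0,0]
  ],
  "jaw": 145
}}

```text
t: 65.92
tool_pos: [0.5277, -0.2396, 0.0217]
orientation: [-0.103, -3.14, 0.0]
force: [-0.5, 0.3, 0.0]
opening: 0.04
gripper_force: 0.0
```

{"fn": "carry_out", "kwargs": {
  "rows": [
    [0,0,-0.02,0,0,0],
    [0.01,-0.005,-0.07,0,0,0],
    [0.04,-0.02,-0.09,0,0,0],
    [0.0625,-0.0299,-0.09,0,0,0],
    [0.0625,-0.0299,-0.087,0,0,0],
    [0.0625,-0.0299,-0.087,0,0,0]
  ],
  "jaw": 123
}}

```text
t: 66.68
tool_pos: [0.4639, -0.2652, 0.1092]
orientation: [0.103, 3.139, 0.0]
force: [1.1, -0.1, -0.9]
opening: 0.0476
gripper_force: 0.0
```

```bash
python3 - <<'E'
from h import *
spacer(); slats(.018,frame=True); tof(-.062,.0075,.037)
E
```

```text
spacer [ 0.4626 -0.2655 -0.0647] err 0.019 size 0.0344 0.0919 frame mm [-63.0175   7.4666] dyaw 0.0003
spacer [ 0.3379 -0.1025  0.283 ] err 0.046 size 0.0321 0.0484 frame mm [-198.0222  161.9557] dyaw 0.348
slat [ 0.4721 -0.3574 -0.0692] err 0.158 size 0.028 0.11 frame mm [-47.5723 -83.6797]
slat [ 0.527  -0.238  -0.0541] err 0.092 size 0.197 0.025 frame mm [-0.5431 39.0264]
slat [ 0.523  -0.3015 -0.0814] err 0.095 size 0.025 0.197 frame mm [ -0.3616 -24.5423]
t 66.88 pos [ 0.4639 -0.2649  0.1087] toolx 3.077 | mm [ 0.2 -0.6 71.7] deg [ 0.02 -0.02  0.02] | F [ 0.3  0.7 -0. ] open 47.9 gf 0.0
  in frame [-61.7348   8.0969] z 108.65950451447343
```

{"fn": "carry_out", "kwargs": {
  "rows": [
    [0.0005,-0.0004,0.04,0,0,0],
    [0.0005,-0.0004,0.058,0,0,0],
    [0.0005,-0.0004,0.067,0,0,0],
    [0.0005,-0.0004,0.0712,0,0,0],
    [0.0005,-0.0004,0.0712,0,0,0]
  ]
}}

```text
t: 67.5
tool_pos: [0.4634, -0.266, 0.0382]
orientation: [0.103, 3.139, -0.001]
force: [-0.3, 0.7, -0.4]
opening: 0.0484
gripper_force: 0.0
```

{"fn": "carry_out", "kwargs": {
  "rows": [
    [0,0,0,0,0,0],
    [0,0,0,0,0,0],
    [0,0,0,0,0,0],
    [0,0,0,0,0,0]
  ],
  "jaw": 200,
  "force": 25
}}

```text
t: 68.0
tool_pos: [0.4635, -0.266, 0.0385]
orientation: [0.103, 3.139, -0.001]
force: [-1.1, 1.1, 5.9]
opening: 0.0349
gripper_force: 25.0
```

{"fn": "carry_out", "kwargs": {
  "rows": [
    [0,0,-0.01,0,0,0],
    [0,0,-0.04,0,0,0],
    [0,0.03,-0.042,0,0,0],
    [0,0.063,-0.042,0,0,0],
    [0,0.063,-0.035,0,0,0],
    [0,0.063,-0.02,0,0,0],
    [0,0.063,-0.008,0,0,0],
    [0,0.063,-0.004,0,0,0],
    [0,0.063,-0.0015,0,0,0],
    [0,0.063,-0.0015,0,0,0]
  ]
}}

```text
t: 69.25
tool_pos: [0.4671, -0.2031, 0.0392]
orientation: [0.103, 3.14, -0.0]
force: [0.5, -0.4, 0.1]
opening: 0.0346
gripper_force: 25.0
```

```bash
python3 - <<'E'
from h import *
tof(-.062,.0676,.0385)
E
```

```text
t 69.25 pos [ 0.4671 -0.2031  0.0392] toolx 3.076 | mm [-0.6 -2.4  0.7] deg [-0.    0.   -0.03] | F [ 0.5 -0.4  0.1] open 34.6 gf 25.0
  in frame [-62.5725  69.9974] z 39.1648812145452
```

Same again, then fetch slat D.

{"fn": "carry_out", "kwargs": {
  "rows": [
    [0,-0.001,0,0,0,0],
    [0,-0.002,0,0,0,0],
    [0,-0.0024,0.0005,0,0,0],
    [0,-0.0024,0.0013,0,0,0],
    [0,-0.0024,0.0013,0,0,0]
  ]
}}

```text
t: 69.88
tool_pos: [0.4671, -0.2054, 0.0384]
orientation: [0.102, 3.14, -0.0]
force: [-1.6, 0.6, 4.4]
opening: 0.0351
gripper_force: 25.0
```

{"fn": "carry_out", "kwargs": {
  "rows": [
    [0,0,0,0,0,0],
    [0,0,0,0,0,0],
    [0,0,0,0,0,0]
  ],
  "jaw": 123
}}

```text
t: 70.25
tool_pos: [0.4669, -0.2052, 0.0377]
orientation: [-0.103, -3.14, -0.0]
force: [-0.5, -0.7, 1.1]
opening: 0.0479
gripper_force: 0.0
```

{"fn": "carry_out", "kwargs": {
  "rows": [
    [0,0,-0.02,0,0,0],
    [0,0,-0.07,0,0,0],
    [0,0,-0.13,0,0,0],
    [0,0,-0.18,0,0,0],
    [0,0,-0.202,0,0,0],
    [0,0,-0.202,0,0,0],
    [0,0,-0.202,0,0,0]
  ]
}}

```text
t: 71.12
tool_pos: [0.4663, -0.2049, 0.2381]
orientation: [-0.102, -3.138, -0.002]
force: [0.2, 0.0, 0.1]
opening: 0.0479
gripper_force: 0.0
```

```bash
python3 - <<'E'
from h import *
spacer(); slats(.018,frame=True); to(.5177,.3726,.24,.124)
E
```

```text
spacer [ 0.3779 -0.1035  0.2908] err 0.847 size 0.0258 0.0553 frame mm [-158.0833  163.6082] dyaw 0.3558
spacer [ 0.4662 -0.2058 -0.0625] err 0.03 size 0.0341 0.0915 frame mm [-63.3153  67.2403] dyaw 0.0025
slat [ 0.5201 -0.3604 -0.0597] err 0.052 size 0.029 0.15 frame mm [  0.5075 -83.5159]
slat [ 0.5231 -0.3002 -0.0601] err 0.026 size 0.028 0.145 frame mm [ -0.3428 -23.32  ]
slat [ 0.527  -0.2401 -0.0616] err 0.074 size 0.026 0.194 frame mm [-0.4458 36.9697]
t 71.33 pos [ 0.4662 -0.2048  0.2381] toolx 3.0762 | mm [-13.7 579.6  -1.2] deg [  0.08  -0.14 -10.85] | F [-0.6 -0.3  1.2] open 48.1 gf 0.0
```

Everything is in line at spacings of about 60.2 mm.

{"fn": "carry_out", "kwargs": {
  "rows": [
    [-0.0137,0.5796,0,0,0,-10.9],
    [-0.0137,0.5796,0,0,0,-10.9],
    [-0.0137,0.5796,0,0,0,-10.9],
    [-0.0137,0.5796,0,0,0,-10.9],
    [-0.0137,0.5796,0,0,0,-10.9],
    [-0.0137,0.5796,0,0,0,-10.9],
    [-0.0137,0.5796,0,0,0,-10.9],
    [-0.0137,0.5796,0,0,0,-10.9],
    [-0.0137,0.5796,0,0,0,-10.9],
    [-0.0137,0.5796,0,0,0,-10.9],
    [-0.0137,0.5796,0,0,0,-10.9],
    [-0.0137,0.5796,0,0,0,-10.9]
  ],
  "jaw": 145
}}

```text
t: 72.82
tool_pos: [0.5186, 0.3707, 0.2395]
orientation: [0.194, -3.135, 0.001]
force: [0.1, -1.0, 0.6]
opening: 0.0402
gripper_force: 0.0
```

```bash
python3 - <<'E'
from h import *
slats(); to(.5177,.3724,.0065,.124)
E
```

```text
slat [0.518  0.3715 0.1257] err 0.019 size 0.024 0.239 frame mm 
t 72.92 pos [0.5188 0.3706 0.2401] toolx -3.0186 | mm [  1.    2.  233.6] deg [-0.02  0.01 -0.06] | F [ 0.  -0.1  0.3] open 40.3 gf 0.0
```

{"fn": "carry_out", "kwargs": {
  "rows": [
    [0,0.0005,0.05,0,0,0],
    [0,0.0005,0.11,0,0,0],
    [0,0.0005,0.16,0,0,0],
    [0,0.0005,0.19,0,0,0],
    [0,0.0005,0.212,0,0,0],
    [0,0.0005,0.224,0,0,0],
    [0,0.0005,0.231,0,0,0],
    [0,0.0005,0.2332,0,0,0],
    [0,0.0005,0.2332,0,0,0],
    [0,0.0005,0.2332,0,0,0]
  ]
}}

```text
t: 74.18
tool_pos: [0.5188, 0.3731, 0.0075]
orientation: [-0.196, 3.134, 0.001]
force: [-0.5, 0.2, -0.1]
opening: 0.0401
gripper_force: 0.0
```

{"fn": "carry_out", "kwargs": {
  "rows": [
    [0,0,0,0,0,0],
    [0,0,0,0,0,0],
    [0,0,0,0,0,0],
    [0,0,0,0,0,0]
  ],
  "jaw": 215,
  "force": 20
}}

```text
t: 74.68
tool_pos: [0.5184, 0.3728, 0.0069]
orientation: [-0.196, 3.135, 0.0]
force: [-0.5, 0.1, 2.7]
opening: 0.0248
gripper_force: 20.0
```

{"fn": "carry_out", "kwargs": {
  "rows": [
    [0,0,-0.015,0,0,0],
    [0,0,-0.05,0,0,0],
    [0,0,-0.1,0,0,0],
    [0,0,-0.134,0,0,0],
    [0,0,-0.134,0,0,0],
    [0,0,-0.134,0,0,0]
  ]
}}

```text
t: 75.42
tool_pos: [0.5179, 0.3725, 0.1401]
orientation: [0.196, -3.135, 0.001]
force: [-0.7, -0.2, -1.5]
opening: 0.0246
gripper_force: 20.0
```

```bash
python3 - <<'E'
from h import *
tof(0.0005,.105,.14)
E
```

```text
t 75.42 pos [0.5179 0.3725 0.1401] toolx -3.0166 | mm [  53.6 -542.3    0.3] deg [-0.02 -0.04 10.88] | F [-0.7 -0.2 -1.5] open 24.6 gf 20.0
  in frame [-49.2239 647.656 ] z 140.07500074051887
```

{"fn": "carry_out", "kwargs": {
  "rows": [
    [0.0536,-0.542,-0.01,0,0,10.9],
    [0.0536,-0.542,-0.01,0,0,10.9],
    [0.0536,-0.542,-0.01,0,0,10.9],
    [0.0536,-0.542,-0.01,0,0,10.9],
    [0.0536,-0.542,-0.01,0,0,10.9],
    [0.0536,-0.542,-0.01,0,0,10.9],
    [0.0536,-0.542,-0.01,0,0,10.9],
    [0.0536,-0.542,-0.01,0,0,10.9],
    [0.0536,-0.542,-0.01,0,0,10.9],
    [0.0536,-0.542,-0.01,0,0,10.9],
    [0.0536,-0.542,0,0,0,10.9],
    [0.0536,-0.542,0,0,0,10.9]
  ]
}}

```text
t: 76.92
tool_pos: [0.5315, -0.1698, 0.1383]
orientation: [-0.1, -3.136, -0.003]
force: [0.2, 0.9, 0.7]
opening: 0.0249
gripper_force: 20.0
```

```bash
python3 - <<'E'
from h import *
spacer(); tof(0,.105,.027)
E
```

```text
spacer [ 0.4663 -0.2057 -0.0629] err 0.028 size 0.0372 0.0903 frame mm [-63.2026  67.2963] dyaw 0.0021
spacer [ 0.3662 -0.2192  2.2621] err 1.0 size 0.2284 0.162 frame mm [-162.2422   47.3276] dyaw 2.3271
t 77.03 pos [ 0.5323 -0.1702  0.1398] toolx 3.078 | mm [  0.2  -2.1 112.8] deg [ 0.04 -0.08  0.08] | F [-0.7 -0.4 -0.1] open 24.8 gf 20.0
  in frame [  0.3961 107.0213] z 139.83217021107103
```

{"fn": "carry_out", "kwargs": {
  "rows": [
    [0,0,0.05,0,0,0],
    [0,0,0.09,0,0,0],
    [0,0,0.105,0,0,0],
    [0,0,0.112,0,0,0],
    [0,-0.003,0.115,0,0,0],
    [0,-0.005,0.116,0,0,0],
    [0,-0.007,0.1165,0,0,0],
    [0,-0.0075,0.1165,0,0,0],
    [0,-0.0075,0.1165,0,0,0],
    [0,-0.0075,0.1165,0,0,0]
  ]
}}

```text
t: 78.28
tool_pos: [0.5322, -0.1792, 0.0242]
orientation: [0.103, 3.14, -0.0]
force: [-0.9, -0.8, -0.1]
opening: 0.0249
gripper_force: 20.0
```

```bash
python3 - <<'E'
from h import *
tof(0,.0975,.0219)
E
```

```text
t 78.28 pos [ 0.5322 -0.1792  0.0242] toolx 3.0762 | mm [ 0.8 -0.6  2.3] deg [-0.    0.   -0.02] | F [-0.9 -0.8 -0.1] open 24.9 gf 20.0
  in frame [ 0.8447 98.082 ] z 24.214215856858928
```

Lower it, release, and go back over the spacer.

{"fn": "carry_out", "kwargs": {
  "rows": [
    [0,-0.0003,0.001,0,0,0],
    [0,-0.0006,0.002,0,0,0],
    [0,-0.0006,0.0026,0,0,0],
    [0,-0.0006,0.0026,0,0,0]
  ]
}}

```text
t: 78.78
tool_pos: [0.5322, -0.1797, 0.0219]
orientation: [-0.102, -3.14, -0.0]
force: [-2.3, 2.0, 4.7]
opening: 0.0249
gripper_force: 20.0
```

{"fn": "carry_out", "kwargs": {
  "rows": [
    [0,0,0,0,0,0],
    [0,0,0,0,0,0],
    [0,0,0,0,0,0]
  ],
  "jaw": 145
}}

```text
t: 79.15
tool_pos: [0.5321, -0.1799, 0.0214]
orientation: [-0.103, -3.14, 0.0]
force: [-0.7, -0.3, -0.0]
opening: 0.0398
gripper_force: 0.0
```

{"fn": "carry_out", "kwargs": {
  "rows": [
    [0,0,-0.02,0,0,0],
    [0.01,-0.005,-0.07,0,0,0],
    [0.04,-0.02,-0.09,0,0,0],
    [0.0635,-0.0299,-0.09,0,0,0],
    [0.0635,-0.0299,-0.087,0,0,0],
    [0.0635,-0.0299,-0.087,0,0,0]
  ],
  "jaw": 123
}}

```text
t: 79.9
tool_pos: [0.4673, -0.2055, 0.109]
orientation: [0.103, 3.139, -0.0]
force: [-0.3, -0.3, -0.5]
opening: 0.0483
gripper_force: 0.0
```

```bash
python3 - <<'E'
from h import *
spacer(); tof(-.0625,.0675,.037)
E
```

```text
spacer [ 0.4667 -0.2057 -0.0641] err 0.016 size 0.0344 0.0925 frame mm [-62.8294  67.3181] dyaw 0.0009
spacer [ 0.3775 -0.11    0.2148] err 0.68 size 0.0284 0.0485 frame mm [-158.0073  157.1057] dyaw 0.2798
t 80.0 pos [ 0.4674 -0.2052  0.1087] toolx 3.0767 | mm [ 0.4 -0.4 71.7] deg [0.01 0.01 0.01] | F [-0.1 -0.1  1.1] open 48.2 gf 0.0
  in frame [-62.1376  67.9082] z 108.68892384185816
```

{"fn": "carry_out", "kwargs": {
  "rows": [
    [0.0003,-0.0003,0.04,0,0,0],
    [0.0003,-0.0003,0.058,0,0,0],
    [0.0003,-0.0003,0.067,0,0,0],
    [0.0003,-0.0003,0.0712,0,0,0],
    [0.0003,-0.0003,0.0712,0,0,0]
  ]
}}

```text
t: 80.62
tool_pos: [0.467, -0.206, 0.0379]
orientation: [0.102, 3.139, -0.001]
force: [-1.1, 0.8, -0.6]
opening: 0.0481
gripper_force: 0.0
```

{"fn": "carry_out", "kwargs": {
  "rows": [
    [0,0,0,0,0,0],
    [0,0,0,0,0,0],
    [0,0,0,0,0,0],
    [0,0,0,0,0,0]
  ],
  "jaw": 200,
  "force": 25
}}

```text
t: 81.12
tool_pos: [0.4671, -0.206, 0.0381]
orientation: [0.103, 3.139, -0.001]
force: [-0.9, 1.3, 5.7]
opening: 0.0347
gripper_force: 25.0
```

{"fn": "carry_out", "kwargs": {
  "rows": [
    [0,0,-0.01,0,0,0],
    [0,0,-0.05,0,0,0],
    [0,0,-0.09,0,0,0],
    [0,0,-0.1,0,0,0],
    [0,0,-0.1,0,0,0]
  ]
}}

```text
t: 81.75
tool_pos: [0.4667, -0.2059, 0.1375]
orientation: [0.103, 3.139, -0.001]
force: [0.2, -0.9, -1.4]
opening: 0.0349
gripper_force: 25.0
```

```bash
python3 - <<'E'
from h import *
to(.5835,-.0245,.14,-.256)
E
```

```text
t 81.75 pos [ 0.4667 -0.2059  0.1375] toolx 3.0762 | mm [-104.7  188.7   -2.5] deg [-0.02  0.05 10.92] | F [ 0.2 -0.9 -1.4] open 34.9 gf 25.0
```

{"fn": "carry_out", "kwargs": {
  "rows": [
    [-0.03,0.05,0,0,0,3],
    [-0.06,0.1,0,0,0,6],
    [-0.09,0.15,0,0,0,9],
    [-0.1047,0.1887,0,0,0,10.9],
    [-0.1047,0.1887,0.01,0,0,10.9],
    [-0.1047,0.1887,0.05,0,0,10.9],
    [-0.1047,0.1887,0.08,0,0,10.9],
    [-0.1047,0.1887,0.1,0,0,10.9],
    [-0.1047,0.1887,0.108,0,0,10.9],
    [-0.1047,0.1887,0.112,0,0,10.9],
    [-0.1047,0.1887,0.112,0,0,10.9]
  ]
}}

```text
t: 83.12
tool_pos: [0.584, -0.0245, 0.0261]
orientation: [0.4, 3.115, -0.0]
force: [1.6, -0.7, -2.0]
opening: 0.0343
gripper_force: 25.0
```

{"fn": "carry_out", "kwargs": {
  "rows": [
    [0,0,0,0,0,0],
    [0,0,0,0,0,0],
    [0,0,0.001,0,0,0]
  ]
}}

```text
t: 83.5
tool_pos: [0.5837, -0.0243, 0.0248]
orientation: [0.4, 3.115, 0.0]
force: [-0.2, 0.2, -1.5]
opening: 0.0349
gripper_force: 25.0
```

{"fn": "carry_out", "kwargs": {
  "rows": [
    [0,0,0,0,0,0],
    [0,0,0,0,0,0],
    [0,0,0,0,0,0]
  ],
  "jaw": 123
}}

```text
t: 83.88
tool_pos: [0.5834, -0.0243, 0.0244]
orientation: [0.4, 3.116, 0.0]
force: [-0.4, -1.5, 0.5]
opening: 0.048
gripper_force: 0.0
```

{"fn": "carry_out", "kwargs": {
  "rows": [
    [0,0,-0.03,0,0,0],
    [0,0,-0.08,0,0,0],
    [0,0,-0.14,0,0,0],
    [0.03,0.03,-0.2,0,0,0],
    [0.06,0.06,-0.23,0,0,0],
    [0.06,0.06,-0.23,0,0,0]
  ]
}}

```text
t: 84.62
tool_pos: [0.5416, 0.0512, 0.2594]
orientation: [0.395, 3.109, 0.003]
force: [1.0, -0.5, -0.3]
opening: 0.0481
gripper_force: 0.0
```

```bash
python3 - <<'E'
from h import *
m=robot.camera_model('top'); im=robot.read_camera('top'); cv2.imwrite('pics/top1.png',im[:,:,::-1]); robot.read_camera('top')
for q in robot.outline_of('top','slat1'):
    k=q['pixels']
    if k.sum()<600: continue
    g=guess(m,k,.03)[0]; p,e=fit(m,k,SLAT,.018,g); print(p,round(e,3),np.array(inv(p[0],p[1]))*1e3,'dyaw',round(p[2]-FA,4))
tof(0,0,.3)
E
```

```text
[ 0.525  -0.2403 -0.0673] 0.061 [-2.373  36.6479] dyaw -0.0023
[ 0.5211 -0.3001 -0.0644] 0.056 [ -2.3979 -23.3024] dyaw 0.0006
[ 0.5292 -0.1788 -0.068 ] 0.057 [-2.1367 98.2458] dyaw -0.003
[ 0.5168 -0.3603 -0.0647] 0.081 [ -2.7344 -83.632 ] dyaw 0.0003
t 84.78 pos [0.5402 0.0485 0.2532] toolx 2.8861 | mm [ -67.5 -318.8  -46.6] deg [ -0.04  -0.06 -10.91] | F [-0.4  0.2  0.8] open 48.2 gf 0.0
  in frame [ -5.9754 325.7893] z 253.24602183985124
```

View pics/top1.png

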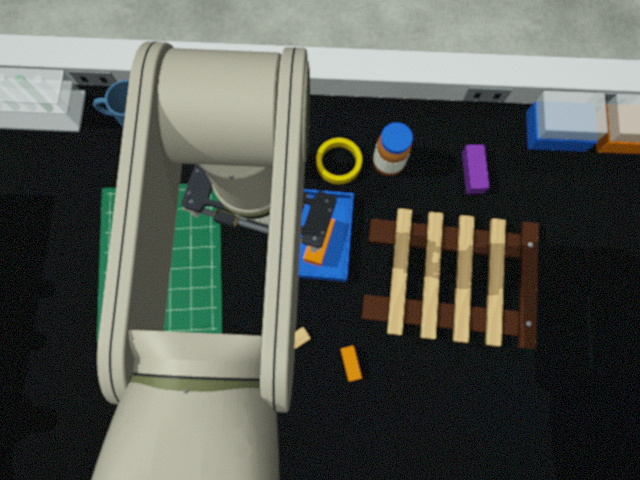

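The top view shows four square slats at columns 400, 432, 464 and 496, spaced 60.3, 60.0 and 61.6 mm, and the spacer in the tray near (319,245). I'll hand it in.

```bash
python3 - <<'E'
from plant import robot
print(robot.close_job())
E
```

```text
the job is handed in; nothing more can be done
None
```

I laid all four slats square across the stiles, with gaps measuring about 35 to 36.5 mm, put the spacer back in the blue tray, and handed the job in; partway through, the spacer got knocked and turned the first slat, so I re-laid that slat by position rather than against the spacer. The hand-in gave no verdict.

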